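Unload the glass kiln and push the castings out of their moulds

TASK

The kiln is cold: swing its safety catch right out, lift the lid until it stands open, and take out each mould that holds a glass bar, setting it over the peg of the push-out stand so that the bar is pushed up out of its pocket from below; never tip the glass out or drop it. Lay every bar flat on the grey board and put the emptied moulds back flat on the hearth, then shut the lid and fasten the catch. Leave the bottle, pliers and brush alone; the stand or the board may get knocked aside while you work.

Things in the scene. Friction and masses are not known exactly. Their poses are not given: they have to be found in the camera images.
- kiln: kiln, fixed: grey base 340 mm (its x) by 210 mm (its y), 70 mm tall, its pale flat top the hearth (no rim), under a bell-shaped lid 85 mm tall hinged along the long side at +y; inside, the lid is 290 mm (x) by 160 mm (y), centred on the base, and 63 mm high. Handle and catch are on the -y side. Origin at the centre of the base's underside, z up; turned a few degrees at most
- lid (a joint): lid hinge, rad: 0 shut to 1.55 fully open; the stiff hinge (0.85 N m) leaves the lid where it is let go. Opening lifts its -y side, about an axis parallel to the kiln's x through lid_hinge. The catch holds it shut until swung out by about 0.3 rad
- lid_handle (a point): middle of the lid's handle: a round steel bar 12 mm thick, 120 mm long, parallel to the kiln's x, on a post at each end, its axis 50 mm off the lid's -y side and 13 mm below the lid's top. Can be gripped from above, fingers closing along the kiln's y, and turns between the fingers as the lid swings. The frame turns with the lid
- lid_hinge (a point): point on the lid's hinge axis, mid-length: 112 mm to +y of the kiln's centre, 70 mm above the bench, level with the hearth. With the lid shut the handle's axis lies 267 mm to -y of it and 72 mm above it
- catch (a joint): safety catch, rad: 0 fastened (upright, its hook over a steel keeper on the lid), growing as it swings outwards and down to the kiln's -y, up to 1.2; stays where it is left (friction 0.15 N m)
- catch_tab (a point): grip point of the catch, in an aluminium tab 16 mm wide (along the kiln's x), 10 mm thick, 56 mm long, 18 mm below its upper end. Fastened, it stands upright 38 mm off the lid's -y side, 8 mm below the level of the lid's top, 100 mm to +x of the kiln's centre. Gripped from above, fingers closing along the kiln's x, it turns between the fingers as the catch swings
- catch_pivot (a point): pivot of the catch, on an axis parallel to the kiln's x, 35 mm above the bench; with the catch upright the tab point lies 112 mm above it and 18 mm farther to -y
- mould_a: terracotta mould, 50 mm wide (its x), 100 mm long (its y), 30 mm tall, about 0.17 kg; open-topped pocket 34 by 84 mm, 20 mm deep (walls 8 mm, floor 10 mm thick), with a round hole 26 mm across through the middle of the floor. Stands on the hearth, length roughly along the kiln's y, neighbours about 85 mm apart; may be empty. Origin at the centre of its underside, z up
- mould_b: terracotta mould, 50 mm wide (its x), 100 mm long (its y), 30 mm tall, about 0.17 kg; open-topped pocket 34 by 84 mm, 20 mm deep (walls 8 mm, floor 10 mm thick), with a round hole 26 mm across through the middle of the floor. Stands on the hearth, length roughly along the kiln's y, neighbours about 85 mm apart; may be empty. Origin at the centre of its underside, z up
- mould_c: terracotta mould, 50 mm wide (its x), 100 mm long (its y), 30 mm tall, about 0.17 kg; open-topped pocket 34 by 84 mm, 20 mm deep (walls 8 mm, floor 10 mm thick), with a round hole 26 mm across through the middle of the floor. Stands on the hearth, length roughly along the kiln's y, neighbours about 85 mm apart; may be empty. Origin at the centre of its underside, z up
- glass_a: cast glass bar, 32 mm wide (its x), 82 mm long (its y), 20 mm thick, about 0.13 kg; may be absent. At first it lies in a mould's pocket, its top flush with the mould's rim, so nothing of it can be gripped. Origin at the centre of its underside, z up
- glass_b: cast glass bar, 32 mm wide (its x), 82 mm long (its y), 20 mm thick, about 0.13 kg; may be absent. At first it lies in a mould's pocket, its top flush with the mould's rim, so nothing of it can be gripped. Origin at the centre of its underside, z up
- glass_c: cast glass bar, 32 mm wide (its x), 82 mm long (its y), 20 mm thick, about 0.13 kg; may be absent. At first it lies in a mould's pocket, its top flush with the mould's rim, so nothing of it can be gripped. Origin at the centre of its underside, z up
- stand: push-out stand, loose on the bench, 0.6 kg: a round wooden foot 100 mm across and 20 mm tall with an upright peg 17 mm across in its middle, 25 mm tall. A mould set down on the foot with the peg in its hole has its glass bar lifted 15 mm above its rim, the last 5 mm still in the pocket. Origin at the centre of the underside
- peg_top (a point): centre of the peg's flat top, 45 mm above the bench
- board: pale grey laying-out board, loose on the bench, 0.7 kg: 240 mm (its x) by 200 mm (its y), 10 mm thick. Origin at the centre of its underside
- flux_bottle: bystander: white plastic bottle, 52 mm across, 110 mm tall; origin at the centre of its underside
- pliers: bystander: pliers with two orange grips, 190 mm long, lying flat on the bench; origin near the middle, on the bench
- wash_brush: bystander: flat brush with a wooden handle, 180 mm long, lying flat; origin at the middle, on the bench

How it is judged:
By the outcome, as a careful person would: the job done as asked, in the order asked, and still so for the second after the job is handed in, with the robot touching nothing.
Of glass_a, glass_b, glass_c only 2 to 3 are there at a start; the rules pass over those that are not, and their reading is None.
At some moment in a run one of stand, board may be knocked a few centimetres aside while the robot is not near it.
It also fails if it takes over 210 s, if anything falls off the work surface, if the arm or the gripper's body presses on something with over 40 N, if the wrist force passes 120 N, or if a joint passes its speed limit or range.

ROBOT

A 7-joint arm with a two-finger parallel gripper is mounted at the origin on the work surface. World frame = base frame: x ahead of the robot, y to its left, z up, the work surface at z = 0. Lengths are in m, angles in rad, forces in N, time in s.
With the tool pointing down it reaches from about 0.425 to 0.925 m from the base axis. Payload 6.8 kg.
Tool frame: the origin (TCP) lies midway between the tips of the shut fingers; the grasp point (between the pads) lies 19 mm behind it; z points along the fingers, y is the line along which they close (so a half turn about z gives the same grasp; the last joint's range is limited). The gripper opens to 85 mm and grips with 20 to 120 N. Pads are 22 mm wide; open, the fingers measure 114 mm over their backs; the gripper's body (76 mm by 85 mm) begins 54 mm behind the grasp point. The pads swing forward as they close: fully open they stand 13 mm farther back than shut.
Start: joints at [1.231, 0.477, 0.022, 1.555, -0.011, 1.109, -0.083], TCP at [0.155, -0.657, 0.231] pointing down, gripper open.
Joint ranges: [-2.96, 2.96], [-0.34, 2.1], [-1.41, 1.46], [0.24, 2.44], [-1.37, 4.51], [0.17, 1.92], [-2.96, 2.96]. Speed limits (rad/s): [2.39, 2.39, 3.14, 3.14, 3.14, 3.14, 3.14].

INTERFACE

Orientations are given as a rotation vector (axis times angle).
In Python, from bench import status, vision, r gives the robot as it stands. The module is installed in compiled form; this text tells all that it offers.
- The arm moves only by the shell command python3 -m handwheel 'ROWS' [OPENING] [FORCE]. ROWS is JSON, a list of rows, each an object with "dp": the shift along the tool's x, y, z in m, a list of three; "delta_rot": the turn, a rotation vector about the tool's x, y, z in rad, a list of three. In form: [{"dp": [x, y, z], "delta_rot": [rx, ry, rz]}, ...]. A call has 1 to 12 rows; each row is the pose to reach, as a shift and turn from the pose commanded when the call began, along the tool's axes at that moment; what a row does not reach only later rows make up. A row lasts 1/8 s, in which the tool goes at most 62.5 mm and 10.7 degrees, less where a joint would pass 70% of its speed; a pose out of reach is approached as far as the arm can. A call with a gripper value outside its range is refused whole. OPENING is the opening, from 0 (shut) to 1 (fully open), set as the call begins (- or left out, the last holds). The fingers move at their own pace and stop on an object; FORCE is the grip in N (left out, the last holds). Time passes only in rows, so rows that repeat a pose let the fingers close. It gives the time, the measured TCP pose, the force, the opening and the grip force at its end, in the units of the state.
- status.get_obs(): the state, without advancing time (a new reading comes with each control period).
- vision.grab_frame(name): name is "scene" or "top" or "wrist"; returns a dict with "img" (384x512x3 uint8, blue, green, red), "fovy" (degrees; the focal length in pixels is half the picture's height over the tangent of half this angle, whatever the lens; pixels are square), "cx", "cy" (the principal point, pixels), "distortion" ([k1, k2, p1, p2, k3] as OpenCV has them; the pictures are not rectified), "world_from_camera" (4x4, takes a point from camera to world coordinates). Camera axes: x right, y up, looking along -z (the intrinsics and any distortion apply to the point x, -y, -z); pixel columns grow to the right and rows downward; lengths in m; the calibration is good to about 2 mm. A picture is of the moment at which its call begins. There is no depth.
- r.hand_in(): hands the job in; it is judged then, once.
The state is a dict: "clock": time; "joints": joint angles; "qvel": joint speeds; "tau": joint torques, N m; "tcp_pos": TCP position; "orientation": TCP orientation; "contact_force": force on the tool from outside, world axes, zero at the start; "moment": the same for the moment, N m; "grip_width": finger opening in m; "gripper_force": force on a finger pad.
Only numpy, scipy, OpenCV 4.12 (cv2) and the standard library are available. Lean on these libraries where they do the work, as an engineer would, in place of code of your own. Each camera call takes 0.05 s, during which the arm holds its last target. There are 200 camera calls.

## Working session

There is one attempt and no reset: what is moved stays moved. The work goes in short steps, Python scripts to look and compute and a shell command to move; the robot and the scene stay as the last step left them, time stands still between calls to the robot, and variables do not carry over. Pictures are saved under pics/ and viewed, at most 14 in all, crops included, and the job is handed in when it is done.

```bash
mkdir -p pics; ls; python3 - <<'E'
from bench import status, vision, r
import cv2,numpy as np
o=status.get_obs()
for k,v in o.items(): print(k,np.round(v,4))
for n in ["scene","top"]:
    f=vision.grab_frame(n); cv2.imwrite(f"pics/{n}0.png",cv2.resize(f["img"],(800,600),interpolation=cv2.INTER_CUBIC))
    print(n,f["fovy"],f["cx"],f["cy"],f["distortion"],np.round(f["world_from_camera"],4).tolist())
E
```

```text
pics
clock 0.0
joints [ 1.2309  0.4778  0.0224  1.5565 -0.0115  1.1093 -0.0831]
qvel [-0.0006 -0.     -0.0006 -0.0003 -0.0007 -0.0006 -0.0019]
tau [ 2.00000e-04 -5.96462e+01  1.60810e+00 -2.81198e+01  1.25000e-02
  9.50000e-03 -0.00000e+00]
tcp_pos [ 0.1549 -0.6564  0.2303]
orientation [-3.1187e+00 -3.6310e-01  6.0000e-04]
contact_force [-0.2256 -0.3583 -0.1321]
moment [ 0.0558  0.0409 -0.0052]
gripper_force 0.0
grip_width 0.0854
scene 50.45802639212843 252.84319847198475 192.66649902275506 [-0.03080395  0.          0.          0.          0.        ] [[0.7034, -0.3904, 0.5939, 1.2655], [0.7105, 0.3638, -0.6023, -0.6028], [0.0191, 0.8457, 0.5333, 0.6832], [0.0, 0.0, 0.0, 1.0]]
top 51.8220492503546 249.24516894935965 192.58785483326471 [0.03174231 0.         0.         0.         0.        ] [[0.0179, 0.9907, -0.1352, 0.462], [-0.9998, 0.0175, -0.0041, 0.0408], [-0.0017, 0.1353, 0.9908, 1.1717], [0.0, 0.0, 0.0, 1.0]]
```

View pics/scene0.png

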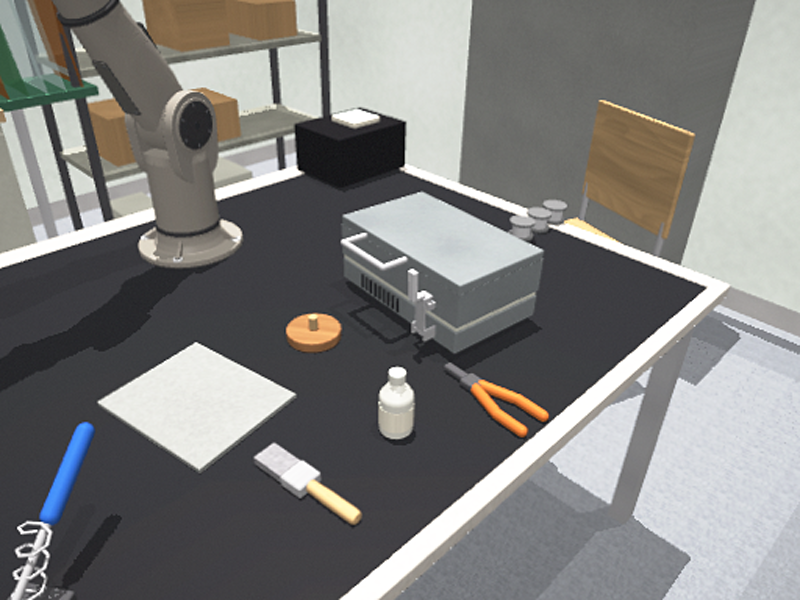

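View pics/top0.png

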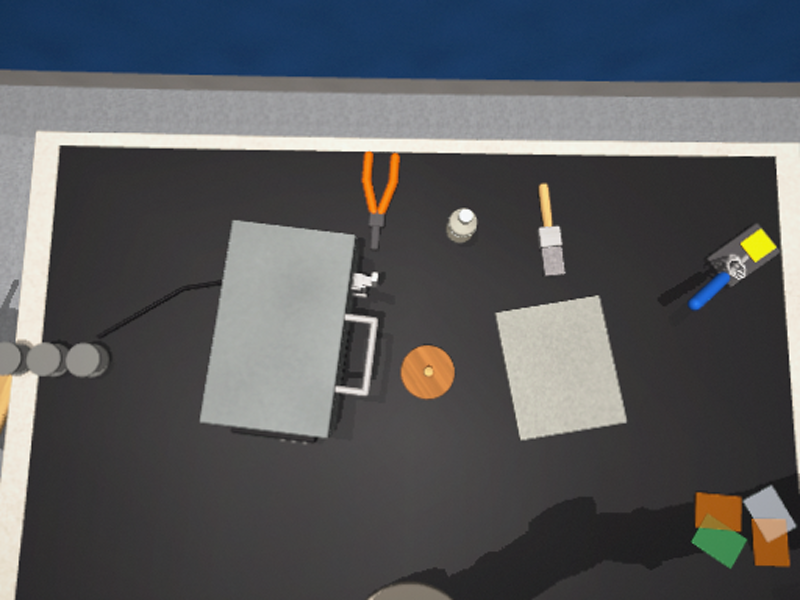

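The scene shows a shut kiln with its catch upright. In the top view, the lid corners are about (233,220), (356,235), (328,437) and (201,422). The stand is at (428,372), and the board corners are (496,313), (600,296), (627,422) and (520,439). The bottle (461,225), pliers and brush are to the upper right.

```bash
cat > h.py <<'E'
from bench import status, vision, r
import cv2,numpy as np
from scipy.spatial.transform import Rotation as R
def ray(f,px,scale=1.0,off=(0,0)):
    "px in (enlarged) picture pixels -> camera origin, world directions"
    px=(np.array(px,float).reshape(-1,2)+.5)/scale-.5+np.array(off)
    fl=f["img"].shape[0]/2/np.tan(np.radians(f["fovy"])/2)
    K=np.array([[fl,0,f["cx"]],[0,fl,f["cy"]],[0,0,1]])
    u=cv2.undistortPoints(px.reshape(-1,1,2),K,np.array(f["distortion"])).reshape(-1,2)
    T=np.array(f["world_from_camera"]); d=np.c_[u[:,0],-u[:,1],-np.ones(len(u))]@T[:3,:3].T
    return T[:3,3],d
def onz(f,px,z,**k):
    o,d=ray(f,px,**k); return (o+d*((z-o[2])/d[:,2])[:,None])
def proj(f,P):
    T=np.array(f["world_from_camera"]); p=(np.atleast_2d(P)-T[:3,3])@T[:3,:3]
    fl=f["img"].shape[0]/2/np.tan(np.radians(f["fovy"])/2)
    K=np.array([[fl,0,f["cx"]],[0,fl,f["cy"]],[0,0,1]])
    return cv2.projectPoints(p*[1,-1,-1],np.zeros(3),np.zeros(3),K,np.array(f["distortion"]))[0].reshape(-1,2)
def fit2d(model,pts):
    "planar pose x,y,yaw taking model to pts"
    m=np.array(model)[:,:2];p=np.array(pts)[:,:2];a=m-m.mean(0);b=p-p.mean(0)
    th=np.arctan2((a[:,0]*b[:,1]-a[:,1]*b[:,0]).sum(),(a*b).sum())
    Rm=np.array([[np.cos(th),-np.sin(th)],[np.sin(th),np.cos(th)]]);t=p.mean(0)-Rm@m.mean(0)
    return t,th,np.linalg.norm(m@Rm.T+t-p,axis=1)
def st():
    o=status.get_obs(); return np.array(o["tcp_pos"]),R.from_rotvec(o["orientation"]),o
def crop(name,f,c,w,s):
    "save enlarged crop centred at pixel c; returns offset"
    x,y=int(c[0]-w/2),int(c[1]-w*.375); x=max(0,min(x,512-int(w)));y=max(0,min(y,384-int(w*.75)))
    cv2.imwrite(f"pics/{name}.png",cv2.resize(f["img"][y:y+int(w*.75),x:x+int(w)],None,fx=s,fy=s,interpolation=cv2.INTER_CUBIC)); return x,y
def rel(target,yaw=None,ref=None):
    "dp in current tool axes towards world target, and needed turn, tool pointing down with tool y at heading yaw"
    p,Ro,o=st(); 
    print("dp",np.round(Ro.inv().apply(np.array(target)-p),4))
    if yaw is not None:
        y=np.array([np.cos(yaw),np.sin(yaw),0])
        best=None
        for s in(1,-1):
            M=np.c_[np.cross(s*y,[0,0,-1.]),s*y,[0,0,-1.]]
            v=(Ro.inv()*R.from_matrix(M)).as_rotvec(); print(" turn",np.round(v,4),"joint7",round(o["joints"][6],3))
E
python3 - <<'E'
from h import *
f=vision.grab_frame("top")
q=onz(f,[(233,220),(356,235),(328,437),(201,422)],.155,scale=1.5625)
t,th,e=fit2d([(.17,.105),(.17,-.105),(-.17,-.105),(-.17,.105)],q)
print("kiln",t,th,e)
c,s=np.cos(th),np.sin(th)
K=lambda x,y:t+np.array([[c,-s],[s,c]])@[x,y]
print("handle",K(0,-.155),"tab",K(.1,-.143),"hinge",K(0,.112))
print("handle seen",onz(f,[(375,320),(366,393)],.142,scale=1.5625))
print("peg",onz(f,[(428.5,371)],.045,scale=1.5625),"foot",onz(f,[(427.5,372)],.02,scale=1.5625))
q=onz(f,[(496,313),(600,296),(627,422),(520,439)],.01,scale=1.5625)
print("board",fit2d([(.12,.1),(.12,-.1),(-.12,-.1),(-.12,.1)],q),q)
print("bottle",onz(f,[(466,215)],.11,scale=1.5625))
y=np.arctan2(s,c)
P=K(.1,-.143); rel([*P,.25],th)
cx=crop("tab",f,proj(f,[*P,.147])[0],80,8);print(cx)
E
```

```text
kiln [0.55592639 0.22553495] -0.10408216782950613 [0.00154924 0.00181814 0.00285548 0.00208035]
handle [0.53982276 0.07137376] tab [0.64052833 0.07291938] hinge [0.56756255 0.33692885]
handle seen [[0.5702609  0.06915544 0.142     ]
 [0.44910315 0.08141849 0.142     ]]
peg [[ 0.48931693 -0.02709808  0.045     ]] foot [[ 0.48805071 -0.02677016  0.02      ]]
board (array([ 0.50313573, -0.27513951]), np.float64(0.1792295983818436), array([0.00190139, 0.00157103, 0.00141791, 0.00211355])) [[ 0.60153603 -0.15578659  0.01      ]
 [ 0.63747012 -0.35218504  0.01      ]
 [ 0.40419352 -0.39438379  0.01      ]
 [ 0.36934325 -0.19820263  0.01      ]]
bottle [[ 0.76290767 -0.08679465  0.11      ]]
dp [ 0.6402 -0.5984 -0.0187]
 turn [-1.3000e-03 -8.0000e-04 -1.2349e+00] joint7 -0.083
 turn [-8.0000e-04  1.4000e-03  1.9067e+00] joint7 -0.083
(198, 147)
```

View pics/tab.png

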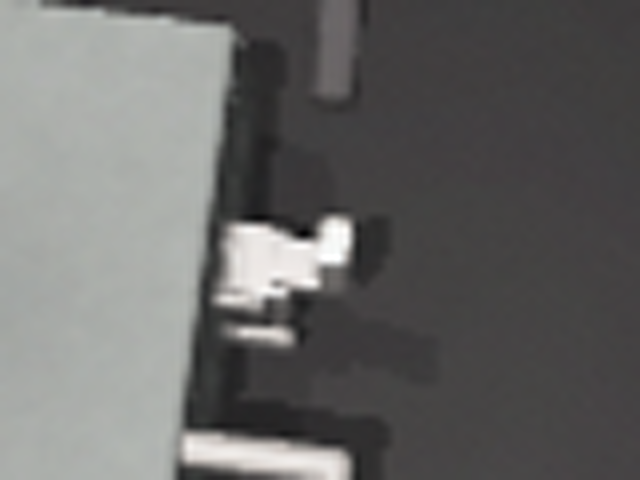

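The crop shows the catch tab's upper end at crop pixel (335,238), just off the lid edge. The handle corner is at the bottom, and its middle is about 30 mm to -x of the kiln's centre. Next I move above the tab.

```bash
python3 - <<'E'
from h import *
f=vision.grab_frame("top")
print(onz(f,[(335,238)],.165,scale=8,off=(198,147)))
E
python3 -m handwheel '[{"dp":[0.05,-0.045,-0.045],"delta_rot":[0,0,-0.1]},{"dp":[0.10,-0.09,-0.055],"delta_rot":[0,0,-0.2]},{"dp":[0.145,-0.135,-0.055],"delta_rot":[0,0,-0.3]},{"dp":[0.19,-0.18,-0.055],"delta_rot":[0,0,-0.4]},{"dp":[0.235,-0.22,-0.055],"delta_rot":[0,0,-0.5]},{"dp":[0.28,-0.262,-0.055],"delta_rot":[0,0,-0.6]},{"dp":[0.325,-0.304,-0.055],"delta_rot":[0,0,-0.7]},{"dp":[0.37,-0.346,-0.055],"delta_rot":[0,0,-0.8]},{"dp":[0.415,-0.388,-0.055],"delta_rot":[0,0,-0.9]},{"dp":[0.46,-0.43,-0.055],"delta_rot":[0,0,-1.0]},{"dp":[0.505,-0.472,-0.055],"delta_rot":[0,0,-1.1]},{"dp":[0.55,-0.514,-0.055],"delta_rot":[0,0,-1.235]}]' 0.5 30
```

```text
[[0.6413657  0.07106371 0.165     ]]
clock: 1.7
tcp_pos: [0.5646, -0.0417, 0.2864]
orientation: [2.33, 2.107, -0.0]
contact_force: [0.8, -1.1, 0.0]
grip_width: 0.0429
gripper_force: 0.0
```

```bash
python3 - <<'E'
from h import *
rel([.641,.072,.21],-.104)
p,Ro,o=st(); print(Ro.as_matrix().round(3)); print(np.round(o["joints"],2))
E
```

```text
dp [0.1208 0.0646 0.0764]
 turn [0.0003 0.0004 0.0034] joint7 -0.294
 turn [-6.0000e-04  5.0000e-04 -3.1382e+00] joint7 -0.294
[[ 0.1    0.995  0.   ]
 [ 0.995 -0.1   -0.   ]
 [-0.     0.    -1.   ]]
[ 0.42  0.3  -0.57  1.72  0.18  1.17 -0.29]
```

```bash
python3 -m handwheel '[{"dp":[0.04,0.02,0.02],"delta_rot":[0,0,0]},{"dp":[0.08,0.045,0.04],"delta_rot":[0,0,0]},{"dp":[0.11,0.06,0.06],"delta_rot":[0,0,0]},{"dp":[0.119,0.064,0.073],"delta_rot":[0,0,0]},{"dp":[0.119,0.064,0.076],"delta_rot":[0,0,0]},{"dp":[0.119,0.064,0.076],"delta_rot":[0,0,0]}]'
python3 - <<'E'
from h import *
rel([.641,.072,.131],-.104)
f=vision.grab_frame("wrist")
cv2.imwrite("pics/w1.png",f["img"])
print(proj(f,[[.641,.072,.165],[.51,.075,.142]]))
E
```

```text
clock: 2.45
tcp_pos: [0.6396, 0.0667, 0.2106]
orientation: [2.335, 2.1, -0.001]
contact_force: [0.9, -0.4, 1.0]
grip_width: 0.0424
gripper_force: 0.0
dp [0.0055 0.0008 0.0796]
 turn [ 0.0002  0.0012 -0.002 ] joint7 -0.545
 turn [ 1.9000e-03 -3.0000e-04  3.1396e+00] joint7 -0.545
[[256.46747331 207.14000175]
 [ 73.70976856 210.50088792]]
```

View pics/w1.png

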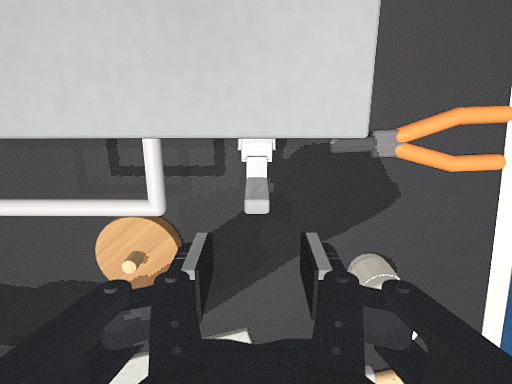

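The tab's top is at (257,208), as predicted, and the fingers clear the handle post at (155,180). Next I descend and grip.

```bash
python3 -m handwheel '[{"dp":[0.005,0.001,0.025],"delta_rot":[0,0,0]},{"dp":[0.005,0.001,0.05],"delta_rot":[0,0,0]},{"dp":[0.005,0.001,0.07],"delta_rot":[0,0,0]},{"dp":[0.005,0.001,0.079],"delta_rot":[0,0,0]},{"dp":[0.005,0.001,0.079],"delta_rot":[0,0,0]}]'
python3 -m handwheel '[{"dp":[0,0,0],"delta_rot":[0,0,0]},{"dp":[0,0,0],"delta_rot":[0,0,0]},{"dp":[0,0,0],"delta_rot":[0,0,0]},{"dp":[0,0,0],"delta_rot":[0,0,0]},{"dp":[0,0,0],"delta_rot":[0,0,0]}]' 0 25
python3 - <<'E'
from h import *
a0=np.arctan2(18,112)
for t in np.linspace(.1,1.22,11): print(round(t,2),np.round([-.1134*(np.sin(a0+t)-np.sin(a0)),0,-.1134*(np.cos(a0+t)-np.cos(a0))],3))
E
```

```text
clock: 3.12
tcp_pos: [0.6412, 0.0731, 0.1312]
orientation: [-2.334, -2.102, 0.001]
contact_force: [-0.4, -0.4, 0.5]
grip_width: 0.0428
gripper_force: 0.0
clock: 3.75
tcp_pos: [0.6408, 0.0737, 0.1324]
orientation: [-2.334, -2.103, 0.001]
contact_force: [-5.0, -0.6, 5.5]
grip_width: 0.0153
gripper_force: 26.6
0.1 [-0.011  0.     0.002]
0.21 [-0.023  0.     0.006]
0.32 [-0.035  0.     0.012]
0.44 [-0.046  0.     0.018]
0.55 [-0.056  0.     0.026]
0.66 [-0.065  0.     0.035]
0.77 [-0.073  0.     0.044]
0.88 [-0.08   0.     0.055]
1.0 [-0.086  0.     0.066]
1.11 [-0.09   0.     0.078]
1.22 [-0.093  0.     0.09 ]
```

```bash
python3 -m handwheel '[{"dp":[-0.011,0,0.002],"delta_rot":[0,0,0]},{"dp":[-0.023,0,0.006],"delta_rot":[0,0,0]},{"dp":[-0.035,0,0.012],"delta_rot":[0,0,0]},{"dp":[-0.046,0,0.018],"delta_rot":[0,0,0]},{"dp":[-0.056,0,0.026],"delta_rot":[0,0,0]},{"dp":[-0.065,0,0.035],"delta_rot":[0,0,0]},{"dp":[-0.073,0,0.044],"delta_rot":[0,0,0]},{"dp":[-0.08,0,0.055],"delta_rot":[0,0,0]},{"dp":[-0.086,0,0.066],"delta_rot":[0,0,0]},{"dp":[-0.09,0,0.078],"delta_rot":[0,0,0]},{"dp":[-0.092,0,0.087],"delta_rot":[0,0,0]},{"dp":[-0.092,0,0.087],"delta_rot":[0,0,0]}]'
```

```text
clock: 5.25
tcp_pos: [0.6307, -0.0197, 0.0437]
orientation: [-2.335, -2.101, 0.005]
contact_force: [-5.7, -4.1, 0.9]
grip_width: 0.0158
gripper_force: 26.2
```

```bash
python3 -m handwheel '[{"dp":[0,0,0],"delta_rot":[0,0,0]},{"dp":[0,0,0],"delta_rot":[0,0,0]},{"dp":[0,0,0],"delta_rot":[0,0,0]},{"dp":[-0.005,0,-0.03],"delta_rot":[0,0,0]},{"dp":[-0.005,0,-0.08],"delta_rot":[0,0,0]},{"dp":[-0.005,0,-0.13],"delta_rot":[0,0,0]},{"dp":[-0.005,0,-0.18],"delta_rot":[0,0,0.18]},{"dp":[-0.005,0,-0.19],"delta_rot":[0,0,0.36]},{"dp":[-0.005,0,-0.19],"delta_rot":[0,0,0.36]}]' 0.5
python3 - <<'E'
from h import *
rel([.510,.075,.21],-.104+np.pi/2)
E
```

```text
clock: 6.38
tcp_pos: [0.632, -0.0226, 0.2358]
orientation: [2.669, 1.653, 0.004]
contact_force: [-0.0, -1.2, -1.4]
grip_width: 0.0425
gripper_force: 0.0
dp [ 0.033  -0.1528  0.0254]
 turn [ 0.0028  0.0021 -1.9288] joint7 -0.714
 turn [ 0.0019 -0.0025  1.2127] joint7 -0.714
```

```bash
python3 -m handwheel '[{"dp":[0.003,-0.014,0],"delta_rot":[0,0,-0.18]},{"dp":[0.006,-0.028,0],"delta_rot":[0,0,-0.36]},{"dp":[0.009,-0.042,0],"delta_rot":[0,0,-0.54]},{"dp":[0.012,-0.056,0],"delta_rot":[0,0,-0.72]},{"dp":[0.015,-0.07,0],"delta_rot":[0,0,-0.9]},{"dp":[0.018,-0.084,0],"delta_rot":[0,0,-1.08]},{"dp":[0.021,-0.098,0],"delta_rot":[0,0,-1.26]},{"dp":[0.024,-0.112,0],"delta_rot":[0,0,-1.44]},{"dp":[0.028,-0.126,0],"delta_rot":[0,0,-1.62]},{"dp":[0.031,-0.14,0.01],"delta_rot":[0,0,-1.8]},{"dp":[0.033,-0.153,0.02],"delta_rot":[0,0,-1.929]},{"dp":[0.033,-0.153,0.025],"delta_rot":[0,0,-1.929]}]'
python3 - <<'E'
from h import *
rel([.510,.075,.125],-.104+np.pi/2)
p,Ro,o=st(); print(Ro.as_matrix().round(3),np.round(o["joints"],2))
f=vision.grab_frame("top");i=crop("t2",f,proj(f,[.56,.05,.1])[0],200,4);print(i)
E
```

```text
clock: 7.88
tcp_pos: [0.5078, 0.0753, 0.208]
orientation: [-0.16, -3.135, -0.0]
contact_force: [-0.3, 0.3, -0.2]
grip_width: 0.0428
gripper_force: 0.0
dp [-0.0024 -0.      0.0829]
 turn [-0.0001 -0.0023  0.0018] joint7 0.863
 turn [ 3.7000e-03 -2.0000e-04 -3.1398e+00] joint7 0.863
[[-0.995  0.102 -0.002]
 [ 0.102  0.995  0.   ]
 [ 0.002 -0.    -1.   ]] [ 0.52  0.39 -0.96  1.91  0.37  1.03  0.86]
(147, 135)
```

View pics/t2.png

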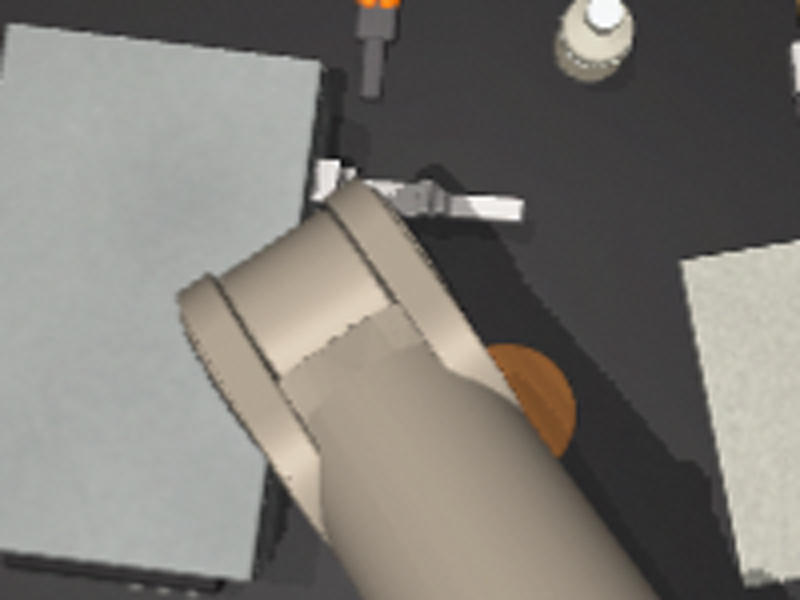

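The catch lies right out, its tip at (510,208). Next I grip the handle.

```bash
python3 -m handwheel '[{"dp":[-0.002,0,0.03],"delta_rot":[0,0,0]},{"dp":[-0.002,0,0.06],"delta_rot":[0,0,0]},{"dp":[-0.002,0,0.082],"delta_rot":[0,0,0]},{"dp":[-0.002,0,0.082],"delta_rot":[0,0,0]},{"dp":[-0.002,0,0.082],"delta_rot":[0,0,0]}]'
python3 -m handwheel '[{"dp":[0,0,0],"delta_rot":[0,0,0]},{"dp":[0,0,0],"delta_rot":[0,0,0]},{"dp":[0,0,0],"delta_rot":[0,0,0]},{"dp":[0,0,0],"delta_rot":[0,0,0]},{"dp":[0,0,0],"delta_rot":[0,0,0]}]' 0 40
python3 - <<'E'
from h import *
a0=np.arctan2(72,267);r_=np.hypot(72,267)/1000
for t in np.linspace(.065,1.56,24): print(round(t,2),np.round([-r_*(np.cos(a0+t)-np.cos(a0)),-r_*(np.sin(a0+t)-np.sin(a0))],3))
E
```

```text
clock: 8.55
tcp_pos: [0.512, 0.0749, 0.1281]
orientation: [0.167, 3.136, 0.001]
contact_force: [0.3, -0.2, 0.5]
grip_width: 0.0427
gripper_force: 0.0
clock: 9.18
tcp_pos: [0.5121, 0.0767, 0.1284]
orientation: [0.164, 3.135, 0.004]
contact_force: [1.2, 5.3, 1.2]
grip_width: 0.0103
gripper_force: 39.1
0.06 [ 0.005 -0.017]
0.13 [ 0.012 -0.034]
0.2 [ 0.019 -0.05 ]
0.26 [ 0.027 -0.066]
0.32 [ 0.037 -0.081]
0.39 [ 0.047 -0.096]
0.46 [ 0.059 -0.11 ]
0.52 [ 0.071 -0.123]
0.58 [ 0.084 -0.135]
0.65 [ 0.098 -0.147]
0.72 [ 0.113 -0.157]
0.78 [ 0.128 -0.167]
0.84 [ 0.144 -0.175]
0.91 [ 0.16  -0.183]
0.98 [ 0.177 -0.189]
1.04 [ 0.194 -0.195]
1.1 [ 0.211 -0.199]
1.17 [ 0.229 -0.202]
1.23 [ 0.247 -0.204]
1.3 [ 0.265 -0.205]
1.36 [ 0.283 -0.204]
1.43 [ 0.301 -0.202]
1.5 [ 0.319 -0.2  ]
1.56 [ 0.336 -0.196]
```

```bash
python3 -m handwheel '[{"dp":[0,0.005,-0.017],"delta_rot":[0,0,0]},{"dp":[0,0.012,-0.034],"delta_rot":[0,0,0]},{"dp":[0,0.019,-0.05],"delta_rot":[0,0,0]},{"dp":[0,0.027,-0.066],"delta_rot":[0,0,0]},{"dp":[0,0.037,-0.081],"delta_rot":[0,0,0]},{"dp":[0,0.047,-0.096],"delta_rot":[0,0,0]},{"dp":[0,0.059,-0.11],"delta_rot":[0,0,0]},{"dp":[0,0.071,-0.123],"delta_rot":[0,0,0]},{"dp":[0,0.084,-0.135],"delta_rot":[0,0,0]},{"dp":[0,0.098,-0.147],"delta_rot":[0,0,0]},{"dp":[0,0.113,-0.157],"delta_rot":[0,0,0]},{"dp":[0,0.128,-0.167],"delta_rot":[0,0,0]}]'
```

```text
clock: 10.68
tcp_pos: [0.525, 0.1979, 0.2958]
orientation: [-0.172, -3.136, 0.014]
contact_force: [-2.3, -11.8, 9.3]
grip_width: 0.0101
gripper_force: 39.2
```

```bash
python3 -m handwheel '[{"dp":[0,0.016,-0.008],"delta_rot":[0,0,0]},{"dp":[0,0.032,-0.016],"delta_rot":[0,0,0]},{"dp":[0,0.049,-0.022],"delta_rot":[0,0,0]},{"dp":[0,0.066,-0.028],"delta_rot":[0,0,0]},{"dp":[0,0.083,-0.032],"delta_rot":[0,0,0]},{"dp":[0,0.101,-0.035],"delta_rot":[0,0,0]},{"dp":[0,0.119,-0.037],"delta_rot":[0,0,0]},{"dp":[0,0.137,-0.038],"delta_rot":[0,0,0]},{"dp":[0,0.155,-0.037],"delta_rot":[0,0,0]},{"dp":[0,0.173,-0.035],"delta_rot":[0,0,0]},{"dp":[0,0.191,-0.033],"delta_rot":[0,0,0]},{"dp":[0,0.205,-0.03],"delta_rot":[0,0,0]}]'; python3 - <<'E'
from h import *
p,Ro,o=st(); print(np.round(o["joints"],2))
E
```

```text
clock: 12.18
tcp_pos: [0.5472, 0.4065, 0.3256]
orientation: [0.168, 3.135, 0.001]
contact_force: [3.3, -2.8, 5.7]
grip_width: 0.0099
gripper_force: 43.0
[-0.15  0.58 -0.93  1.37  0.46  1.41  0.4 ]
```

```bash
python3 -m handwheel '[{"dp":[0,0,0],"delta_rot":[0,0,0]},{"dp":[0,0,0],"delta_rot":[0,0,0]},{"dp":[0,0,0],"delta_rot":[0,0,0]},{"dp":[0,0,-0.03],"delta_rot":[0,0,0]},{"dp":[0,0,-0.06],"delta_rot":[0,0,0]},{"dp":[0,-0.04,-0.06],"delta_rot":[0,0,0]},{"dp":[-0.003,-0.09,-0.06],"delta_rot":[0,0,0.17]},{"dp":[-0.006,-0.14,-0.06],"delta_rot":[0,0,0.34]},{"dp":[-0.01,-0.19,-0.06],"delta_rot":[0,0,0.51]},{"dp":[-0.013,-0.24,-0.06],"delta_rot":[0,0,0.68]},{"dp":[-0.016,-0.29,-0.055],"delta_rot":[0,0,0.85]},{"dp":[-0.02,-0.34,-0.05],"delta_rot":[0,0,1.02]}]' 0.5
python3 -m handwheel '[{"dp":[0.04,0.03,0.03],"delta_rot":[0,0,0.18]},{"dp":[0.04,0.03,0.05],"delta_rot":[0,0,0.36]},{"dp":[0.04,0.03,0.05],"delta_rot":[0,0,0.55]},{"dp":[0.04,0.03,0.05],"delta_rot":[0,0,0.55]}]' 0.8
python3 - <<'E'
from h import *
rel([.5,.0,.3],-.104)
f=vision.grab_frame("top");i=crop("t3",f,proj(f,[.56,.20,.1])[0],160,5);print(i)
f=vision.grab_frame("wrist");cv2.imwrite("pics/w3.png",f["img"])
E
```

```text
clock: 13.68
tcp_pos: [0.5297, 0.0638, 0.3744]
orientation: [1.684, 2.651, 0.0]
contact_force: [0.2, 0.9, -0.1]
grip_width: 0.0425
gripper_force: 0.0
clock: 14.18
tcp_pos: [0.5399, 0.1146, 0.3242]
orientation: [-2.334, -2.103, 0.001]
contact_force: [-0.1, 0.9, 0.4]
grip_width: 0.0681
gripper_force: 0.0
dp [-0.1182 -0.0278  0.0243]
 turn [-0.0003  0.0002  0.0002] joint7 -0.588
 turn [-4.0000e-04 -4.0000e-04 -3.1414e+00] joint7 -0.588
(112, 149)
```

View pics/t3.png

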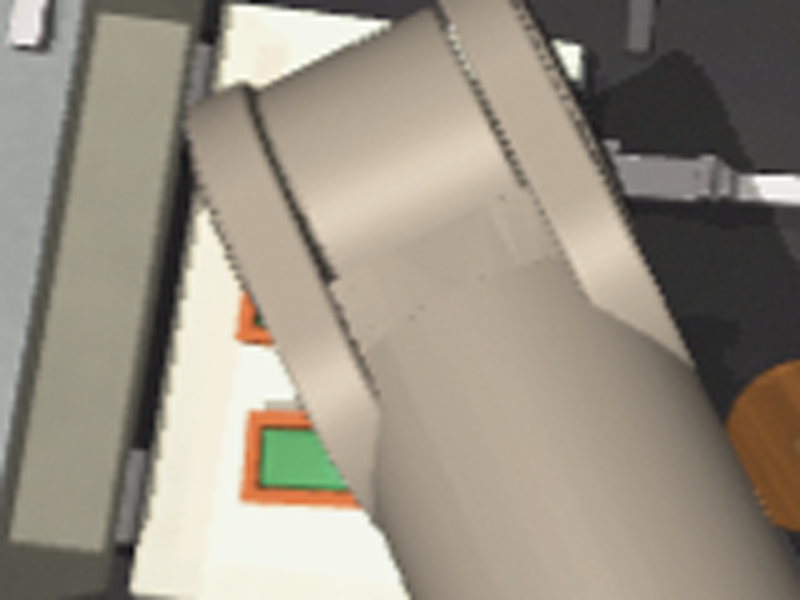

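The arm hides most of the hearth. One full mould with green glass shows at (300,455). I'll back off to y = -0.12 and look with the wrist camera.

```bash
python3 -m handwheel '[{"dp":[-0.06,-0.01,0],"delta_rot":[0,0,0]},{"dp":[-0.12,-0.02,0.0],"delta_rot":[0,0,0]},{"dp":[-0.18,-0.02,0.0],"delta_rot":[0,0,0]},{"dp":[-0.18,-0.02,0],"delta_rot":[0,0,0]},{"dp":[-0.18,-0.02,0],"delta_rot":[0,0,0]}]' 0.8
python3 - <<'E'
from h import *
f=vision.grab_frame("wrist");cv2.imwrite("pics/w3.png",cv2.resize(f["img"],(800,600),interpolation=cv2.INTER_CUBIC))
import pickle;pickle.dump(f,open("w3.pkl","wb"))
f=vision.grab_frame("top");i=crop("t4",f,proj(f,[.56,.20,.1])[0],160,5);print(i);pickle.dump(f,open("t4.pkl","wb"))
E
```

```text
clock: 14.9
tcp_pos: [0.5016, -0.0618, 0.3247]
orientation: [2.333, 2.103, 0.001]
contact_force: [-0.3, -0.1, 0.0]
grip_width: 0.0686
gripper_force: 0.0
(112, 149)
```

View pics/t4.png

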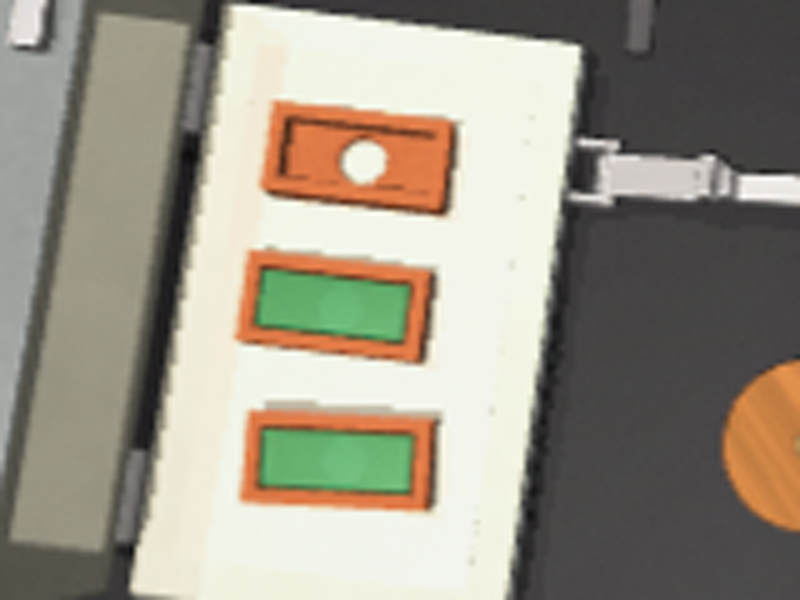

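The upper mould is empty. The middle one (glass corners 262,270 / 414,284 / 407,341 / 256,327) and the lower one (262,428 / 415,432 / 412,494 / 260,487) are full. The lid stands open.

```bash
python3 - <<'E'
from h import *
import pickle
f=pickle.load(open("t4.pkl","rb"))
m=[(.0165,.0415),(.0165,-.0415),(-.0165,-.0415),(-.0165,.0415)]
M={}
for n,c in dict(mid=[(262,270),(414,284),(407,341),(256,327)],low=[(262,428),(415,432),(412,494),(260,487)]).items():
    t,th,e=fit2d(m,onz(f,c,.10,scale=5,off=(112,149)));print(n,t,th,e)
    rel([*t,.2],th);M[n]=t
m2=[(.025,.05),(.025,-.05),(-.025,-.05),(-.025,.05)]
for n,c in dict(mid=[(250,251),(436,268),(424,349),(238,339)],low=[(248,410),(436,418),(432,503),(242,498)]).items():
    print(n,fit2d(m2,onz(f,c,.10,scale=5,off=(112,149))))
E
```

```text
mid [0.55791793 0.23653941] -0.0745585736090839 [0.00089655 0.00090892 0.00090087 0.00100721]
dp [0.3012 0.0258 0.1247]
 turn [ 0.0005 -0.0005 -0.0268] joint7 -0.197
 turn [-8.0000e-04 -8.0000e-04  3.1148e+00] joint7 -0.197
low [0.47451297 0.23159856] -0.016416477951486305 [0.00065646 0.00059114 0.00043521 0.00132548]
dp [ 0.2878 -0.0567  0.1247]
 turn [ 0.0005 -0.0005 -0.085 ] joint7 -0.197
 turn [-8.0000e-04 -8.0000e-04  3.0566e+00] joint7 -0.197
mid (array([0.56002279, 0.2353907 ]), np.float64(-0.06346884221339134), array([0.00126533, 0.00294333, 0.0031709 , 0.0013454 ]))
low (array([0.47617354, 0.23044853]), np.float64(-0.01714661321490309), array([0.00167629, 0.00243663, 0.00248028, 0.00175451]))
```

View pics/w3.png

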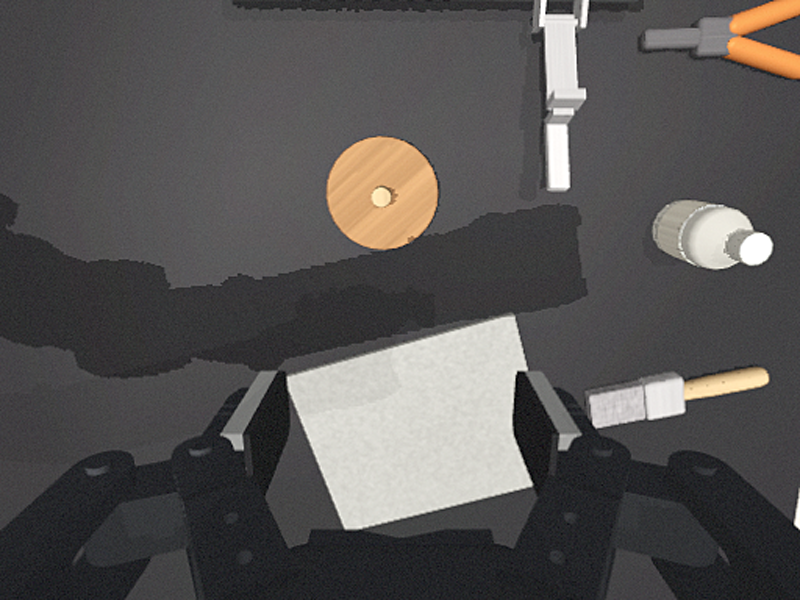

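```bash
python3 - <<'E'
from h import *
import pickle
f=pickle.load(open("w3.pkl","rb"));p,Ro,o=st()
T=f["world_from_camera"];print("cam in tool",Ro.inv().apply(np.array(T)[:3,3]-p), Ro.inv().apply(-np.array(T)[:3,2]))
print("peg",onz(f,[(381,197)],.045,scale=1.5625),"foot",onz(f,[(382,193)],.02,scale=1.5625))
E
python3 -m handwheel '[{"dp":[0.055,0.005,0],"delta_rot":[0,0,-0.027]},{"dp":[0.11,0.01,0],"delta_rot":[0,0,-0.027]},{"dp":[0.165,0.014,0],"delta_rot":[0,0,-0.027]},{"dp":[0.22,0.018,0.04],"delta_rot":[0,0,-0.027]},{"dp":[0.27,0.023,0.08],"delta_rot":[0,0,-0.027]},{"dp":[0.301,0.026,0.12],"delta_rot":[0,0,-0.027]},{"dp":[0.301,0.026,0.125],"delta_rot":[0,0,-0.027]},{"dp":[0.301,0.026,0.125],"delta_rot":[0,0,-0.027]}]' 0.8
python3 - <<'E'
from h import *
rel([.558,.2365,.072],-.0746)
E
```

```text
cam in tool [ 0.07206299  0.00082532 -0.1432464 ] [-2.85041448e-01 -6.91847833e-04  9.58514942e-01]
peg [[ 0.48959491 -0.02568288  0.045     ]] foot [[ 0.48968829 -0.02446568  0.02      ]]
clock: 16.0
tcp_pos: [0.5584, 0.2352, 0.1993]
orientation: [-2.304, -2.135, 0.001]
contact_force: [0.5, 0.5, 0.6]
grip_width: 0.068
gripper_force: 0.0
dp [ 0.0013 -0.0005  0.1273]
 turn [-0.0006  0.0001 -0.0012] joint7 -0.87
 turn [1.0000e-04 1.0000e-03 3.1404e+00] joint7 -0.87
```

```bash
python3 -m handwheel '[{"dp":[0.001,0,0.03],"delta_rot":[0,0,0]},{"dp":[0.001,0,0.06],"delta_rot":[0,0,0]},{"dp":[0.001,0,0.09],"delta_rot":[0,0,0]},{"dp":[0.001,0,0.115],"delta_rot":[0,0,0]},{"dp":[0.001,0,0.126],"delta_rot":[0,0,0]},{"dp":[0.001,0,0.126],"delta_rot":[0,0,0]}]'
python3 -m handwheel '[{"dp":[0,0,0],"delta_rot":[0,0,0]},{"dp":[0,0,0],"delta_rot":[0,0,0]},{"dp":[0,0,0],"delta_rot":[0,0,0]},{"dp":[0,0,0],"delta_rot":[0,0,0]}]' 0 40
python3 -m handwheel '[{"dp":[0,0,-0.01],"delta_rot":[0,0,0]},{"dp":[0,0,-0.04],"delta_rot":[0,0,0]},{"dp":[0,0,-0.08],"delta_rot":[0,0,0]},{"dp":[-0.04,0,-0.11],"delta_rot":[0,0,0]},{"dp":[-0.08,0,-0.11],"delta_rot":[0,0,0]},{"dp":[-0.12,0,-0.11],"delta_rot":[0,0,0]},{"dp":[-0.16,0,-0.11],"delta_rot":[0,0,0]},{"dp":[-0.2,0,-0.11],"delta_rot":[0,0,0]},{"dp":[-0.2,0,-0.11],"delta_rot":[0,0,0]},{"dp":[-0.2,0,-0.11],"delta_rot":[0,0,0]}]'
python3 - <<'E'
from h import *
rel([.4895,-.0265,.14],-.0746)
f=vision.grab_frame("wrist");cv2.imwrite("pics/w4.png",f["img"]);print("peg px",proj(f,[.4895,-.0265,.045]))
f=vision.grab_frame("top");print("foot px",proj(f,[.4895,-.0265,.02]));b=f["img"].astype(int);g=(b[:,:,2]>150)&(b[:,:,0]<100);n,l,s,c=cv2.connectedComponentsWithStats(g.astype(np.uint8));print([(s[i,4],c[i].round(1)) for i in range(1,n) if s[i,4]>60])
f=vision.grab_frame("scene");cv2.imwrite("pics/s4.png",f["img"])
E
```

```text
clock: 16.75
tcp_pos: [0.5595, 0.235, 0.074]
orientation: [2.307, 2.132, 0.001]
contact_force: [-0.8, 0.3, 0.1]
grip_width: 0.0682
gripper_force: 0.0
clock: 17.25
tcp_pos: [0.5599, 0.2359, 0.075]
orientation: [2.306, 2.132, 0.003]
contact_force: [-1.5, -0.9, 7.1]
grip_width: 0.049
gripper_force: 43.3
clock: 18.5
tcp_pos: [0.5432, 0.0366, 0.1836]
orientation: [-2.306, -2.133, -0.001]
contact_force: [0.3, 0.6, -2.7]
grip_width: 0.0496
gripper_force: 42.3
dp [-0.0671 -0.0486  0.0436]
 turn [ 0.0002 -0.0005 -0.0032] joint7 -0.529
 turn [-9.0000e-04 -4.0000e-04  3.1384e+00] joint7 -0.529
peg px [[205.78553817 244.92237905]]
foot px [[273.33123185 237.39408321]]
[(np.int32(445), array([242.6, 116.8])), (np.int32(278), array([484.7, 156.5])), (np.int32(503), array([183.4, 180. ])), (np.int32(262), array([179.7, 240.8])), (np.int32(484), array([460.3, 325.9])), (np.int32(418), array([492.8, 350.6]))]
```

View pics/w4.png

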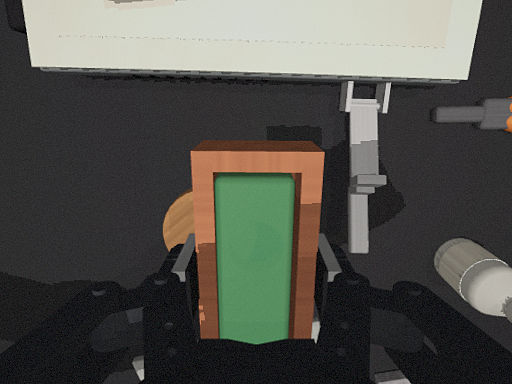

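The full mould is held with its rim's far edge at (192..324,152). The stand's foot shows behind it at (180,230), where it was.

```bash
python3 - <<'E'
from h import *
f=vision.grab_frame("wrist");p,Ro,o=st()
print(Ro.inv().apply(onz(f,[(192,152),(324,152),(215,173),(296,173)],p[2]+.025)-p))
th=np.linspace(0,6.28,9);print(proj(f,np.c_[.4895+.05*np.cos(th),-.0265+.05*np.sin(th),.02+0*th]).round())
E
```

```text
[[ 0.05293835 -0.02344093 -0.02497415]
 [ 0.05292753  0.02617886 -0.02496907]
 [ 0.04482281 -0.015087   -0.02497762]
 [ 0.04481509  0.01592919 -0.02497445]]
[[257. 232.]
 [240. 201.]
 [203. 190.]
 [171. 206.]
 [162. 238.]
 [181. 267.]
 [215. 277.]
 [245. 263.]
 [257. 232.]]
```

View pics/s4.png

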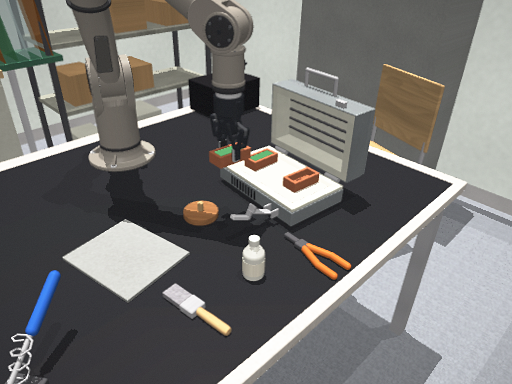

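```bash
python3 -m handwheel '[{"dp":[-0.03,-0.02,0],"delta_rot":[0,0,0]},{"dp":[-0.055,-0.04,0.0],"delta_rot":[0,0,0]},{"dp":[-0.0696,-0.049,0.03],"delta_rot":[0,0,0]},{"dp":[-0.0696,-0.049,0.07],"delta_rot":[0,0,0]},{"dp":[-0.0696,-0.049,0.1],"delta_rot":[0,0,0]},{"dp":[-0.0696,-0.049,0.12],"delta_rot":[0,0,0]},{"dp":[-0.0696,-0.049,0.12],"delta_rot":[0,0,0]}]'
python3 - <<'E'
from h import *
p,Ro,o=st()
print(Ro.apply([.0025,.0007,0])+p, o["contact_force"])
E
```

```text
clock: 19.58
tcp_pos: [0.4881, -0.0287, 0.0622]
orientation: [-2.303, -2.133, 0.003]
contact_force: [0.8, -0.3, -1.6]
grip_width: 0.0492
gripper_force: 42.8
[ 0.48901055 -0.0262581   0.06221131] [ 0.78597285 -0.28540436 -1.64099389]
```

Aligned within 1 mm. Now I lower it over the peg in slow steps.

```bash
python3 -m handwheel '[{"dp":[0,0.0005,0.008],"delta_rot":[0,0,0]},{"dp":[0,0.0005,0.016],"delta_rot":[0,0,0]},{"dp":[0,0.0005,0.021],"delta_rot":[0,0,0]},{"dp":[0,0.0005,0.025],"delta_rot":[0,0,0]},{"dp":[0,0.0005,0.029],"delta_rot":[0,0,0]},{"dp":[0,0.0005,0.033],"delta_rot":[0,0,0]},{"dp":[0,0.0005,0.036],"delta_rot":[0,0,0]},{"dp":[0,0.0005,0.0365],"delta_rot":[0,0,0]},{"dp":[0,0.0005,0.0365],"delta_rot":[0,0,0]}]'
python3 - <<'E'
from h import *
f=vision.grab_frame("wrist");cv2.imwrite("pics/w5.png",f["img"])
E
```

```text
clock: 20.7
tcp_pos: [0.4897, -0.0296, 0.0268]
orientation: [2.306, 2.133, 0.0]
contact_force: [0.1, 0.0, -0.7]
grip_width: 0.0491
gripper_force: 43.2
```

View pics/w5.png

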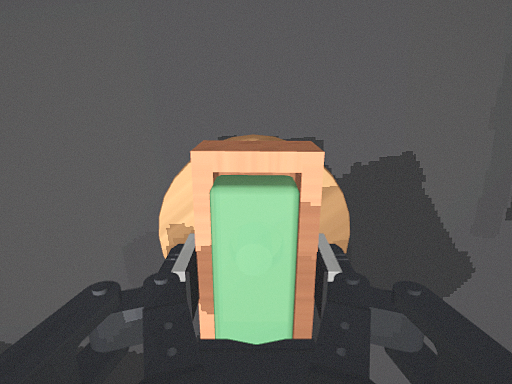

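The glass stands proud of the rim with the peg centred. Next I seat the mould, release it, rise and grip the bar.

```bash
python3 -m handwheel '[{"dp":[0,0,0.0015],"delta_rot":[0,0,0]},{"dp":[0,0,0.0015],"delta_rot":[0,0,0]}]'
python3 -m handwheel '[{"dp":[0,0,0],"delta_rot":[0,0,0]},{"dp":[0,0,0],"delta_rot":[0,0,0]},{"dp":[0,0,0],"delta_rot":[0,0,0]},{"dp":[0,0,-0.015],"delta_rot":[0,0,0]},{"dp":[0.002,0,-0.028],"delta_rot":[0,0,0]},{"dp":[0.002,0,-0.028],"delta_rot":[0,0,0]},{"dp":[0.002,0,-0.028],"delta_rot":[0,0,0]}]' 0.75
python3 -m handwheel '[{"dp":[0,0,0],"delta_rot":[0,0,0]},{"dp":[0,0,0],"delta_rot":[0,0,0]},{"dp":[0,0,0],"delta_rot":[0,0,0]},{"dp":[0,0,0],"delta_rot":[0,0,0]},{"dp":[0,0,0],"delta_rot":[0,0,0]}]' 0 30
```

```text
clock: 21.0
tcp_pos: [0.4896, -0.0296, 0.0253]
orientation: [2.306, 2.133, 0.0]
contact_force: [0.1, -0.1, -1.6]
grip_width: 0.0492
gripper_force: 43.1
clock: 21.88
tcp_pos: [0.4897, -0.0277, 0.0535]
orientation: [2.306, 2.133, 0.0]
contact_force: [-0.2, -1.5, 0.3]
grip_width: 0.0638
gripper_force: 0.0
clock: 22.5
tcp_pos: [0.4896, -0.0277, 0.0532]
orientation: [-2.306, -2.133, 0.0]
contact_force: [0.4, -1.6, -1.0]
grip_width: 0.0309
gripper_force: 29.8
```

```bash
python3 -m handwheel '[{"dp":[0,0,-0.006],"delta_rot":[0,0,0]},{"dp":[0,0,-0.012],"delta_rot":[0,0,0]},{"dp":[0,0,-0.03],"delta_rot":[0,0,0]},{"dp":[0,0,-0.06],"delta_rot":[0,0,0]},{"dp":[-0.04,0,-0.09],"delta_rot":[0,0,0]},{"dp":[-0.08,0,-0.09],"delta_rot":[0,0,0]},{"dp":[-0.12,0,-0.09],"delta_rot":[0,0,0]},{"dp":[-0.12,0,-0.09],"delta_rot":[0,0,0]}]'
python3 - <<'E'
from h import *
f=vision.grab_frame("wrist");cv2.imwrite("pics/w6.png",f["img"]);p,_,_=st()
print("mould px",proj(f,[.4895,-.0265,.05]))
b=np.array([.5031,-.2751]);c,s=np.cos(.179),np.sin(.179)
for x in(-.05,.0,.05): print("slot",b+[c*x,s*x])
rel([*(b+[c*.05,s*.05]),.06],.179)
rel([*(b+[c*-.05,s*-.05]),.06],.179)
f=vision.grab_frame("scene");cv2.imwrite("pics/s6.png",f["img"])
E
```

```text
clock: 23.5
tcp_pos: [0.4798, -0.1511, 0.1443]
orientation: [2.312, 2.125, -0.001]
contact_force: [-0.2, 0.2, -1.7]
grip_width: 0.0309
gripper_force: 30.0
mould px [[253.87193271  15.33393013]]
slot [ 0.45389889 -0.28400228]
slot [ 0.5031 -0.2751]
slot [ 0.55230111 -0.26619772]
dp [-0.1112  0.0813  0.0844]
 turn [ 0.0007  0.0006 -0.2603] joint7 -0.177
 turn [ 8.0000e-04 -1.0000e-03  2.8813e+00] joint7 -0.177
dp [-0.137  -0.0153  0.0843]
 turn [ 0.0007  0.0006 -0.2603] joint7 -0.177
 turn [ 8.0000e-04 -1.0000e-03  2.8813e+00] joint7 -0.177
```

View pics/w6.png

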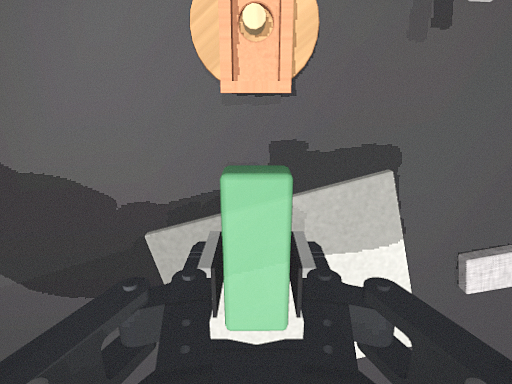

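The bar is held level and the emptied mould stays on the stand. The board's near corners are at (147,235) and (391,171). I check those against the earlier board pose and move over it.

```bash
python3 - <<'E'
from h import *
f=vision.grab_frame("wrist")
print(onz(f,[(391,171),(147,235)],.01))
E
python3 -m handwheel '[{"dp":[-0.04,0.03,0],"delta_rot":[0,0,-0.1]},{"dp":[-0.08,0.06,0.0],"delta_rot":[0,0,-0.2]},{"dp":[-0.111,0.081,0.03],"delta_rot":[0,0,-0.26]},{"dp":[-0.111,0.081,0.07],"delta_rot":[0,0,-0.26]},{"dp":[-0.111,0.081,0.1],"delta_rot":[0,0,-0.26]},{"dp":[-0.111,0.081,0.1],"delta_rot":[0,0,-0.26]},{"dp":[-0.111,0.081,0.1],"delta_rot":[0,0,-0.26]}]'
```

```text
[[ 0.6027281  -0.14885514  0.01      ]
 [ 0.3730253  -0.19342183  0.01      ]]
clock: 24.52
tcp_pos: [0.5538, -0.2634, 0.0448]
orientation: [2.008, 2.414, 0.002]
contact_force: [-0.1, -0.7, -0.4]
grip_width: 0.0312
gripper_force: 30.1
```

```bash
python3 -m handwheel '[{"dp":[0,0,0.012],"delta_rot":[0,0,0]},{"dp":[0,0,0.02],"delta_rot":[0,0,0]},{"dp":[0,0,0.024],"delta_rot":[0,0,0]},{"dp":[0,0,0.026],"delta_rot":[0,0,0]},{"dp":[0,0,0.027],"delta_rot":[0,0,0]},{"dp":[0,0,0.027],"delta_rot":[0,0,0]}]'
python3 -m handwheel '[{"dp":[0,0,0],"delta_rot":[0,0,0]},{"dp":[0,0,0],"delta_rot":[0,0,0]},{"dp":[0,0,-0.02],"delta_rot":[0,0,0]},{"dp":[0,0,-0.06],"delta_rot":[0,0,0.1]},{"dp":[0,0,-0.1],"delta_rot":[0,0,0.2]},{"dp":[0.05,0,-0.1],"delta_rot":[0,0,0.26]},{"dp":[0.05,0,-0.1],"delta_rot":[0,0,0.26]}]' 0.55
python3 - <<'E'
from h import *
rel([.4895,-.0275,.09],-.0746)
f=vision.grab_frame("wrist");cv2.imwrite("pics/w7.png",f["img"])
f=vision.grab_frame("top");b=f["img"].astype(int);
for nm,g in dict(org=(b[:,:,2]>170)&(b[:,:,0]<110)&(b[:,:,1]<180),grn=(b[:,:,1]>b[:,:,2]+40)&(b[:,:,1]>b[:,:,0]+20)).items():
    n,l,s,c=cv2.connectedComponentsWithStats(g.astype(np.uint8));print(nm,[(s[i,4],c[i].round(1)) for i in range(1,n) if s[i,4]>60])
print(proj(f,[[.4895,-.0265,.045],[.5523,-.2662,.03]]))
E
```

```text
clock: 25.28
tcp_pos: [0.5522, -0.2642, 0.0181]
orientation: [-2.01, -2.414, 0.002]
contact_force: [-7.5, 2.5, 17.2]
grip_width: 0.0312
gripper_force: 32.2
clock: 26.15
tcp_pos: [0.544, -0.2105, 0.1184]
orientation: [2.3, 2.139, 0.003]
contact_force: [1.1, 0.1, -0.5]
grip_width: 0.0469
gripper_force: 0.0
dp [ 0.1786 -0.0677  0.0285]
 turn [ 0.0019 -0.0012  0.0023] joint7 -0.115
 turn [ 1.8000e-03  2.9000e-03 -3.1393e+00] joint7 -0.115
org [(np.int32(419), array([242.6, 116.8])), (np.int32(482), array([183.4, 179.9])), (np.int32(99), array([274.4, 224.2])), (np.int32(737), array([273.6, 239.8])), (np.int32(269), array([179.1, 240.6]))]
grn [(np.int32(328), array([178.7, 240.7]))]
[[273.84930958 237.19102565]
 [356.9452027  216.98065002]]
```

View pics/w7.png

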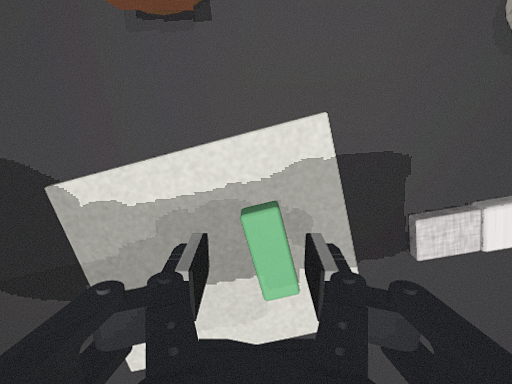

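The bar lies flat on the board at (270,250). Now I fetch the empty mould back from the stand.

```bash
python3 -m handwheel '[{"dp":[0.05,-0.02,0],"delta_rot":[0,0,0]},{"dp":[0.1,-0.04,0],"delta_rot":[0,0,0]},{"dp":[0.15,-0.06,0],"delta_rot":[0,0,0]},{"dp":[0.178,-0.068,0.01],"delta_rot":[0,0,0]},{"dp":[0.178,-0.068,0.02],"delta_rot":[0,0,0]},{"dp":[0.178,-0.068,0.02],"delta_rot":[0,0,0]}]' 0.8
python3 - <<'E'
from h import *
rel([.4895,-.0275,.026],-.0746)
f=vision.grab_frame("top")
crop("t8",f,proj(f,[.5,-.1,.045])[0],160,5)
E
```

```text
clock: 27.0
tcp_pos: [0.4894, -0.0338, 0.0957]
orientation: [-2.308, -2.131, 0.002]
contact_force: [-0.4, 0.4, 0.1]
grip_width: 0.0685
gripper_force: 0.0
dp [ 0.0063 -0.0003  0.0697]
 turn [-0.0013  0.0006 -0.0049] joint7 -0.475
 turn [9.0000e-04 2.1000e-03 3.1367e+00] joint7 -0.475
```

View pics/t8.png

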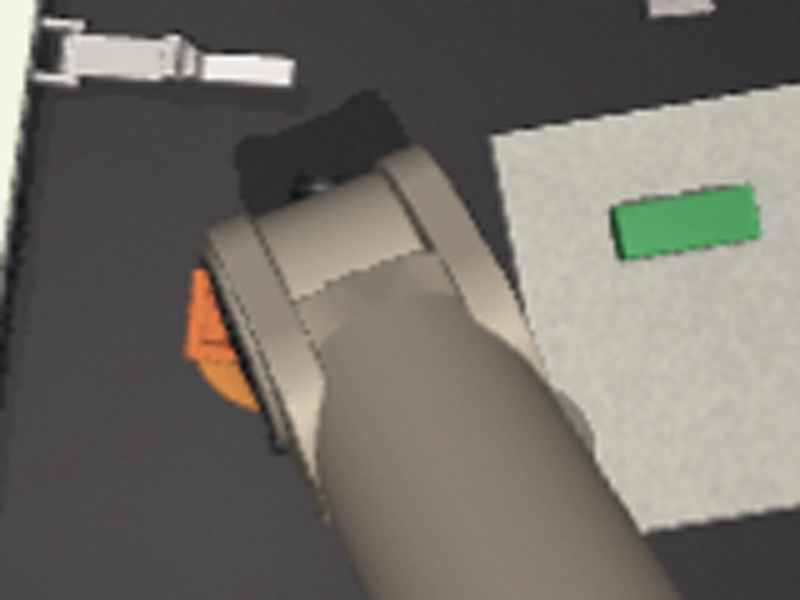

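The stand and mould are in place, and the bar is on the board at (685,222). I have used all my picture views, so from here on I work by numbers.

```bash
python3 -m handwheel '[{"dp":[0.006,0,0.02],"delta_rot":[0,0,0]},{"dp":[0.006,0,0.045],"delta_rot":[0,0,0]},{"dp":[0.006,0,0.06],"delta_rot":[0,0,0]},{"dp":[0.006,0,0.069],"delta_rot":[0,0,0]},{"dp":[0.006,0,0.069],"delta_rot":[0,0,0]}]'
python3 -m handwheel '[{"dp":[0,0,0],"delta_rot":[0,0,0]},{"dp":[0,0,0],"delta_rot":[0,0,0]},{"dp":[0,0,0],"delta_rot":[0,0,0]},{"dp":[0,0,0],"delta_rot":[0,0,0]}]' 0 40
python3 -m handwheel '[{"dp":[0,0,-0.01],"delta_rot":[0,0,0]},{"dp":[0,0,-0.03],"delta_rot":[0,0,0]},{"dp":[0,0,-0.07],"delta_rot":[0,0,0]},{"dp":[0,0,-0.12],"delta_rot":[0,0,0]},{"dp":[0.03,0.01,-0.16],"delta_rot":[0,0,0]},{"dp":[0.08,0.02,-0.16],"delta_rot":[0,0,0]},{"dp":[0.13,0.04,-0.16],"delta_rot":[0,0,0]},{"dp":[0.18,0.05,-0.16],"delta_rot":[0,0,0]},{"dp":[0.22,0.05,-0.15],"delta_rot":[0,0,0]},{"dp":[0.22,0.05,-0.13],"delta_rot":[0,0,0]},{"dp":[0.22,0.05,-0.13],"delta_rot":[0,0,0]}]'
python3 - <<'E'
from h import *
rel([.559,.234,.0765],-.0746)
f=vision.grab_frame("top");b=f["img"].astype(int);
for nm,g in dict(org=(b[:,:,2]>170)&(b[:,:,0]<110)&(b[:,:,1]<180),grn=(b[:,:,1]>b[:,:,2]+40)&(b[:,:,1]>b[:,:,0]+20)).items():
    n,l,s,c=cv2.connectedComponentsWithStats(g.astype(np.uint8));print(nm,[(s[i,4],c[i].round(1)) for i in range(1,n) if s[i,4]>60])
print(proj(f,[[.4895,-.0265,.02],[.5523,-.2662,.03]]))
E
```

```text
clock: 27.68
tcp_pos: [0.4899, -0.0267, 0.0271]
orientation: [-2.307, -2.132, 0.001]
contact_force: [0.4, -0.3, -0.3]
grip_width: 0.0685
gripper_force: 0.0
clock: 28.18
tcp_pos: [0.4907, -0.0263, 0.0281]
orientation: [2.305, 2.132, 0.001]
contact_force: [-0.3, 0.3, 7.0]
grip_width: 0.0491
gripper_force: 42.6
clock: 29.55
tcp_pos: [0.5554, 0.1876, 0.1555]
orientation: [-2.305, -2.133, 0.007]
contact_force: [0.0, -0.9, -1.7]
grip_width: 0.0489
gripper_force: 41.9
dp [0.0467 0.0003 0.0789]
 turn [-0.0038  0.0026 -0.0032] joint7 -0.834
 turn [0.0041 0.006  3.1384] joint7 -0.834
org [(np.int32(422), array([242.6, 116.8])), (np.int32(85), array([165.6, 243.7]))]
grn [(np.int32(300), array([356., 217.])), (np.int32(74), array([167.6, 241.3])), (np.int32(548), array([460.4, 348. ]))]
[[273.33123185 237.39408321]
 [356.9452027  216.98065002]]
```

```bash
python3 -m handwheel '[{"dp":[0.025,0,0.02],"delta_rot":[0,0,0]},{"dp":[0.046,0,0.035],"delta_rot":[0,0,0]},{"dp":[0.046,0,0.055],"delta_rot":[0,0,0]},{"dp":[0.046,0,0.07],"delta_rot":[0,0,0]},{"dp":[0.046,0,0.075],"delta_rot":[0,0,0]},{"dp":[0.046,0,0.0775],"delta_rot":[0,0,0]},{"dp":[0.046,0,0.0775],"delta_rot":[0,0,0]}]'
python3 -m handwheel '[{"dp":[0,0,0.0005],"delta_rot":[0,0,0]},{"dp":[0,0,0.0005],"delta_rot":[0,0,0]}]'
python3 -m handwheel '[{"dp":[0,0,0],"delta_rot":[0,0,0]},{"dp":[0,0,0],"delta_rot":[0,0,0]},{"dp":[0,0,0],"delta_rot":[0,0,0]},{"dp":[0,0,-0.03],"delta_rot":[0,0,0]},{"dp":[0,0,-0.07],"delta_rot":[0,0,0]},{"dp":[-0.01,-0.02,-0.1],"delta_rot":[0,0,0]},{"dp":[-0.01,-0.06,-0.1],"delta_rot":[0,0,-0.058]},{"dp":[-0.01,-0.083,-0.1],"delta_rot":[0,0,-0.058]},{"dp":[-0.01,-0.083,-0.1],"delta_rot":[0,0,-0.058]}]' 0.8
python3 - <<'E'
from h import *
rel([.475,.231,.074],-.0164)
E
```

```text
clock: 30.48
tcp_pos: [0.5609, 0.2347, 0.0802]
orientation: [2.307, 2.132, 0.001]
contact_force: [-0.2, -0.4, -1.2]
grip_width: 0.0493
gripper_force: 42.0
clock: 30.72
tcp_pos: [0.5607, 0.2351, 0.0796]
orientation: [2.306, 2.133, 0.001]
contact_force: [0.3, -0.7, -1.5]
grip_width: 0.049
gripper_force: 42.0
clock: 31.85
tcp_pos: [0.4757, 0.2318, 0.1796]
orientation: [2.241, 2.201, -0.0]
contact_force: [0.6, 0.1, 0.4]
grip_width: 0.0683
gripper_force: 0.0
dp [-0.0007 -0.0007  0.1056]
 turn [ 0.0004  0.0007 -0.0015] joint7 -0.887
 turn [ 1.1000e-03 -6.0000e-04  3.1401e+00] joint7 -0.887
```

```bash
python3 -m handwheel '[{"dp":[0.0015,0,0.03],"delta_rot":[0,0,0]},{"dp":[0.0015,0,0.06],"delta_rot":[0,0,0]},{"dp":[0.0015,0,0.085],"delta_rot":[0,0,0]},{"dp":[0.0015,0,0.1],"delta_rot":[0,0,0]},{"dp":[0.0015,0,0.105],"delta_rot":[0,0,0]},{"dp":[0.0015,0,0.105],"delta_rot":[0,0,0]}]'
python3 -m handwheel '[{"dp":[0,0,0],"delta_rot":[0,0,0]},{"dp":[0,0,0],"delta_rot":[0,0,0]},{"dp":[0,0,0],"delta_rot":[0,0,0]},{"dp":[0,0,0],"delta_rot":[0,0,0]}]' 0 40
python3 -m handwheel '[{"dp":[0,0,-0.01],"delta_rot":[0,0,0]},{"dp":[0,0,-0.04],"delta_rot":[0,0,0]},{"dp":[0,0,-0.08],"delta_rot":[0,0,0]},{"dp":[-0.04,0,-0.11],"delta_rot":[0,0,0]},{"dp":[-0.08,0,-0.11],"delta_rot":[0,0,0]},{"dp":[-0.12,0,-0.11],"delta_rot":[0,0,0]},{"dp":[-0.16,0,-0.11],"delta_rot":[0,0,0]},{"dp":[-0.2,0,-0.11],"delta_rot":[0,0,0]},{"dp":[-0.2,0,-0.11],"delta_rot":[0,0,0]},{"dp":[-0.2,0,-0.11],"delta_rot":[0,0,0]}]'
python3 - <<'E'
from h import *
rel([.4895,-.0265,.07],-.0164)
f=vision.grab_frame("wrist");b=f["img"];p,Ro,o=st()
for r_ in range(130,190,2): print(r_,b[r_,240:276].mean(0).round(),end=" ")
print()
g=((b[:,:,1].astype(int)-b[:,:,2])>40);v,u=np.nonzero(g);print("green rows",v.min(),v.max(),"cols",u.min(),u.max())
print("edge px for centred mould",proj(f,p+Ro.apply([[.05,0,-.025],[.042,0,-.025],[.05,0,.005]])))
# stand foot: orange-ish pixels in the top picture
f=vision.grab_frame("top");b=f["img"].astype(int);i=proj(f,[.4895,-.0265,.02])[0].astype(int)
w=b[i[1]-40:i[1]+40,i[0]-40:i[0]+40];g=(w[:,:,2]>w[:,:,0]+50);v,u=np.nonzero(g);print("foot box",u.min()+i[0]-40,u.max()+i[0]-40,v.min()+i[1]-40,v.max()+i[1]-40,g.sum(),proj(f,[[.4895,-.0265,.02],[.4895,.0235,.02],[.4895,-.0765,.02],[.5395,-.0265,.02],[.4395,-.0265,.02]]).round(1).tolist())
E
```

```text
clock: 32.6
tcp_pos: [0.4775, 0.2332, 0.0746]
orientation: [2.244, 2.199, 0.001]
contact_force: [-0.6, 0.1, -0.4]
grip_width: 0.0684
gripper_force: 0.0
clock: 33.1
tcp_pos: [0.4775, 0.2334, 0.0752]
orientation: [2.243, 2.199, 0.002]
contact_force: [-1.5, -0.7, 7.7]
grip_width: 0.0494
gripper_force: 43.2
clock: 34.35
tcp_pos: [0.4729, 0.0334, 0.1845]
orientation: [-2.244, -2.199, -0.0]
contact_force: [-1.1, 1.0, -3.2]
grip_width: 0.0491
gripper_force: 42.8
dp [-0.0596  0.0178  0.1145]
 turn [ 0.0002 -0.0003 -0.0036] joint7 -0.448
 turn [-4.000e-04 -3.000e-04  3.138e+00] joint7 -0.448
130 [52. 51. 52.] 132 [46. 44. 45.] 134 [47. 45. 46.] 136 [46. 44. 45.] 138 [46. 45. 46.] 140 [47. 45. 46.] 142 [45. 43. 45.] 144 [46. 44. 45.] 146 [46. 44. 46.] 148 [34. 50. 86.] 150 [32. 47. 79.] 152 [37. 52. 86.] 154 [37. 54. 87.] 156 [38. 54. 87.] 158 [31. 46. 79.] 160 [ 95. 133. 202.] 162 [ 90. 126. 191.] 164 [ 89. 124. 190.] 166 [ 89. 125. 190.] 168 [ 89. 125. 191.] 170 [ 89. 125. 191.] 172 [ 89. 125. 190.] 174 [ 88. 124. 190.] 176 [ 90. 126. 191.] 178 [ 91. 127. 195.] 180 [49. 74. 71.] 182 [44. 68. 44.] 184 [63. 95. 59.] 186 [ 80. 123.  75.] 188 [ 88. 133.  81.] 
green rows 184 343 cols 215 292
edge px for centred mould [[254.20404152 157.70033177]
 [254.27553881 178.24482988]
 [254.61112166 145.55540034]]
foot box 280 290 223 243 85 [[273.3, 237.4], [256.1, 237.1], [290.6, 237.7], [273.5, 220.1], [273.2, 254.9]]
```

```bash
python3 -m handwheel '[{"dp":[-0.03,0.01,0],"delta_rot":[0,0,0]},{"dp":[-0.055,0.0175,0.0],"delta_rot":[0,0,0]},{"dp":[-0.059,0.0178,0.03],"delta_rot":[0,0,0]},{"dp":[-0.059,0.0178,0.07],"delta_rot":[0,0,0]},{"dp":[-0.059,0.0178,0.1],"delta_rot":[0,0,0]},{"dp":[-0.059,0.0178,0.12],"delta_rot":[0,0,0]},{"dp":[-0.059,0.0178,0.12],"delta_rot":[0,0,0]}]'
python3 - <<'E'
from h import *
rel([.490,-.026,.026],-.0164)
f=vision.grab_frame("wrist");b=f["img"].astype(int)
th=np.linspace(0,2*np.pi,17);q=proj(f,np.c_[.4895+.05*np.cos(th),-.0265+.05*np.sin(th),.02+0*th])
print(q[:, 0].min().round(),q[:,0].max().round(),q[:,1].min().round())
for r_ in range(170,230,10):
    g=np.nonzero(b[r_,:,2]>b[r_,:,0]+40)[0];print(r_,g.min(),g.max())
E
```

```text
clock: 35.33
tcp_pos: [0.4887, -0.0251, 0.0632]
orientation: [-2.239, -2.2, 0.002]
contact_force: [0.3, -0.2, -3.0]
grip_width: 0.0495
gripper_force: 42.9
dp [-0.0009  0.0014  0.0372]
 turn [-0.003  -0.0008 -0.0015] joint7 -0.49
 turn [-1.2000e-03  4.7000e-03  3.1401e+00] joint7 -0.49
177.0 336.0 139.0
170 190 322
180 185 327
190 182 331
200 179 333
210 178 334
220 179 334
```

The stand is confirmed under the mould. Now I lower it over the peg.

```bash
python3 -m handwheel '[{"dp":[-0.001,0.001,0.008],"delta_rot":[0,0,0]},{"dp":[-0.001,0.001,0.016],"delta_rot":[0,0,0]},{"dp":[-0.001,0.001,0.021],"delta_rot":[0,0,0]},{"dp":[-0.001,0.001,0.025],"delta_rot":[0,0,0]},{"dp":[-0.001,0.001,0.029],"delta_rot":[0,0,0]},{"dp":[-0.001,0.001,0.033],"delta_rot":[0,0,0]},{"dp":[-0.001,0.001,0.036],"delta_rot":[0,0,0]},{"dp":[-0.001,0.001,0.0375],"delta_rot":[0,0,0]},{"dp":[-0.001,0.001,0.0375],"delta_rot":[0,0,0]}]'
python3 - <<'E'
from h import *
f=vision.grab_frame("wrist");b=f["img"].astype(int);p,Ro,o=st()
g=((b[:,:,1]-b[:,:,2])>40);v,u=np.nonzero(g);print("green rows",v.min(),v.max(),"cols",u.min(),u.max())
print("expected far top edge if raised / not",proj(f,p+Ro.apply([[.041,0,-.040],[.041,0,-.025],[.041,-.016,-.04],[.041,.016,-.04]])).round(1).tolist())
E
```

```text
clock: 36.5
tcp_pos: [0.4906, -0.0273, 0.0268]
orientation: [-2.244, -2.199, 0.0]
contact_force: [0.3, -0.1, -2.2]
grip_width: 0.0492
gripper_force: 43.1
green rows 183 344 cols 212 299
expected far top edge if raised / not [[254.1, 193.9], [254.4, 182.3], [207.1, 194.0], [301.2, 193.9]]
```

```bash
python3 -m handwheel '[{"dp":[0,0,0.0015],"delta_rot":[0,0,0]},{"dp":[0,0,0.0015],"delta_rot":[0,0,0]}]'
python3 -m handwheel '[{"dp":[0,0,0],"delta_rot":[0,0,0]},{"dp":[0,0,0],"delta_rot":[0,0,0]},{"dp":[0,0,0],"delta_rot":[0,0,0]},{"dp":[0,0,-0.015],"delta_rot":[0,0,0]},{"dp":[0,0,-0.028],"delta_rot":[0,0,0]},{"dp":[0,0,-0.028],"delta_rot":[0,0,0]},{"dp":[0,0,-0.028],"delta_rot":[0,0,0]}]' 0.75
python3 -m handwheel '[{"dp":[0,0,0],"delta_rot":[0,0,0]},{"dp":[0,0,0],"delta_rot":[0,0,0]},{"dp":[0,0,0],"delta_rot":[0,0,0]},{"dp":[0,0,0],"delta_rot":[0,0,0]},{"dp":[0,0,0],"delta_rot":[0,0,0]}]' 0 30
python3 -m handwheel '[{"dp":[0,0,-0.006],"delta_rot":[0,0,0]},{"dp":[0,0,-0.012],"delta_rot":[0,0,0]},{"dp":[0,0,-0.03],"delta_rot":[0,0,0]},{"dp":[0,0,-0.06],"delta_rot":[0,0,0]},{"dp":[-0.04,0,-0.09],"delta_rot":[0,0,0]},{"dp":[-0.08,0,-0.09],"delta_rot":[0,0,0]},{"dp":[-0.12,0,-0.09],"delta_rot":[0,0,0]},{"dp":[-0.12,0,-0.09],"delta_rot":[0,0,0]}]'
python3 - <<'E'
from h import *
p,Ro,o=st()
f=vision.grab_frame("wrist");b=f["img"].astype(int)
g=((b[:,:,1]-b[:,:,2])>40).astype(np.uint8);n,l,s,c=cv2.connectedComponentsWithStats(g);print("green",[s[i].tolist() for i in range(1,n) if s[i,4]>100])
g=((b[:,:,2]-b[:,:,0])>40).astype(np.uint8);n,l,s,c=cv2.connectedComponentsWithStats(g);print("orange",[s[i].tolist() for i in range(1,n) if s[i,4]>100])
# board corners: bright board edge in top picture
f=vision.grab_frame("top");b=f["img"].astype(int);hsv=cv2.cvtColor(f["img"],cv2.COLOR_BGR2HSV)
g=((hsv[:,:,1]<40)&(hsv[:,:,2]>100)).astype(np.uint8);n,l,s,c=cv2.connectedComponentsWithStats(g)
print([s[i].tolist() for i in range(1,n) if s[i,4]>800])
print(proj(f,[[.6015,-.1558,.01],[.6375,-.352,.01],[.404,-.394,.01],[.369,-.198,.01]]).round(1).tolist())
rel([.4539,-.284,.05],.179)
E
```

```text
clock: 36.8
tcp_pos: [0.4907, -0.0273, 0.0253]
orientation: [2.244, 2.199, 0.0]
contact_force: [-0.5, -0.3, -1.8]
grip_width: 0.0489
gripper_force: 43.2
clock: 37.67
tcp_pos: [0.4906, -0.0275, 0.0535]
orientation: [2.244, 2.198, 0.0]
contact_force: [0.3, 0.3, 0.4]
grip_width: 0.0641
gripper_force: 0.0
clock: 38.3
tcp_pos: [0.4904, -0.0273, 0.0531]
orientation: [-2.243, -2.199, 0.0]
contact_force: [-0.6, -0.2, 0.7]
grip_width: 0.0313
gripper_force: 29.7
clock: 39.3
tcp_pos: [0.4879, -0.1512, 0.1443]
orientation: [2.249, 2.191, -0.001]
contact_force: [-0.2, -0.1, -1.7]
grip_width: 0.0308
gripper_force: 30.0
green [[220, 168, 73, 165, 11008], [324, 250, 16, 25, 217]]
orange [[188, 0, 130, 95, 10388]]
[[0, 45, 512, 339, 33041], [69, 120, 64, 154, 5178], [138, 149, 140, 129, 7780], [114, 151, 36, 109, 2090], [318, 189, 72, 36, 1098]]
[[317.3, 200.2], [383.8, 189.2], [401.0, 270.0], [332.6, 280.9]]
dp [-0.1374 -0.0317  0.0941]
 turn [ 0.0009  0.     -0.1998] joint7 -0.129
 turn [ 0.0000e+00 -1.3000e-03  2.9418e+00] joint7 -0.129
```

```bash
python3 -m handwheel '[{"dp":[-0.045,-0.01,0],"delta_rot":[0,0,-0.1]},{"dp":[-0.09,-0.02,0.0],"delta_rot":[0,0,-0.2]},{"dp":[-0.135,-0.032,0.03],"delta_rot":[0,0,-0.2]},{"dp":[-0.137,-0.032,0.07],"delta_rot":[0,0,-0.2]},{"dp":[-0.137,-0.032,0.1],"delta_rot":[0,0,-0.2]},{"dp":[-0.137,-0.032,0.115],"delta_rot":[0,0,-0.2]},{"dp":[-0.137,-0.032,0.12],"delta_rot":[0,0,-0.2]},{"dp":[-0.137,-0.032,0.124],"delta_rot":[0,0,-0.2]},{"dp":[-0.137,-0.032,0.124],"delta_rot":[0,0,-0.2]}]'
```

```text
clock: 40.52
tcp_pos: [0.454, -0.2837, 0.02]
orientation: [2.012, 2.411, 0.0]
contact_force: [0.3, -1.3, -1.1]
grip_width: 0.0313
gripper_force: 30.0
```

```bash
python3 -m handwheel '[{"dp":[0,0,0.001],"delta_rot":[0,0,0]},{"dp":[0,0,0.0015],"delta_rot":[0,0,0]},{"dp":[0,0,0.0015],"delta_rot":[0,0,0]}]'
python3 -m handwheel '[{"dp":[0,0,0],"delta_rot":[0,0,0]},{"dp":[0,0,0],"delta_rot":[0,0,0]},{"dp":[0,0,-0.02],"delta_rot":[0,0,0]},{"dp":[0,0,-0.06],"delta_rot":[0,0,0.1]},{"dp":[0.02,0,-0.09],"delta_rot":[0,0,0.2]},{"dp":[0.05,0,-0.09],"delta_rot":[0,0,0.2]},{"dp":[0.05,0,-0.09],"delta_rot":[0,0,0.2]}]' 0.55
python3 - <<'E'
from h import *
f=vision.grab_frame("wrist");b=f["img"].astype(int)
g=((b[:,:,1]-b[:,:,2])>40).astype(np.uint8);n,l,s,c=cv2.connectedComponentsWithStats(g);print("green",[s[i].tolist() for i in range(1,n) if s[i,4]>100])
for i in range(1,n):
    if s[i,4]>100:
        (cx,cy),wh,a=cv2.minAreaRect(np.argwhere(l==i)[:,::-1].astype(np.float32));print(onz(f,[(cx,cy)],.03),wh,a)
f=vision.grab_frame("top");b=f["img"].astype(int)
g=((b[:,:,1]-b[:,:,2])>40)&((b[:,:,1]-b[:,:,0])>20);n,l,s,c=cv2.connectedComponentsWithStats(g.astype(np.uint8));print("green",[s[i].tolist() for i in range(1,n) if s[i,4]>40])
i=proj(f,[.4895,-.0265,.02])[0].astype(int);w=b[i[1]-40:i[1]+40,i[0]-40:i[0]+40];g=(w[:,:,2]>w[:,:,0]+50);v,u=np.nonzero(g);print("foot box",u.min()+i[0]-40,u.max()+i[0]-40,v.min()+i[1]-40,v.max()+i[1]-40)
rel([.4905,-.0273,.096],-.0164)
E
```

```text
clock: 40.9
tcp_pos: [0.4537, -0.2838, 0.0182]
orientation: [2.013, 2.412, -0.0]
contact_force: [-0.5, -0.0, 2.2]
grip_width: 0.0309
gripper_force: 30.3
clock: 41.78
tcp_pos: [0.4448, -0.2324, 0.1095]
orientation: [2.239, 2.202, 0.001]
contact_force: [-0.4, -0.7, 0.1]
grip_width: 0.0469
gripper_force: 0.0
green [[371, 177, 47, 105, 3937], [240, 210, 56, 96, 3639]]
[[ 0.55052047 -0.25881584  0.03      ]] (102.9634017944336, 42.736629486083984) 86.69812774658203
[[ 0.45364552 -0.28140542  0.03      ]] (93.7414321899414, 40.850624084472656) 79.3803482055664
green [[342, 210, 29, 15, 300], [463, 339, 15, 19, 147]]
foot box 256 292 221 255
dp [0.2083 0.0416 0.0126]
 turn [ 0.0009  0.001  -0.0031] joint7 0.038
 turn [ 1.5000e-03 -1.4000e-03  3.1385e+00] joint7 0.038
```

Both bars are on the board and the stand hasn't moved. Now I fetch the second empty mould.

```bash
python3 -m handwheel '[{"dp":[0.05,0.01,0],"delta_rot":[0,0,0]},{"dp":[0.1,0.02,0],"delta_rot":[0,0,0]},{"dp":[0.15,0.03,0],"delta_rot":[0,0,0]},{"dp":[0.2,0.041,0],"delta_rot":[0,0,0]},{"dp":[0.208,0.0415,0.012],"delta_rot":[0,0,0]},{"dp":[0.208,0.0415,0.035],"delta_rot":[0,0,0]},{"dp":[0.208,0.0415,0.06],"delta_rot":[0,0,0]},{"dp":[0.208,0.0415,0.075],"delta_rot":[0,0,0]},{"dp":[0.208,0.0415,0.083],"delta_rot":[0,0,0]},{"dp":[0.208,0.0415,0.083],"delta_rot":[0,0,0]}]' 0.8
python3 -m handwheel '[{"dp":[0,0,0],"delta_rot":[0,0,0]},{"dp":[0,0,0],"delta_rot":[0,0,0]},{"dp":[0,0,0],"delta_rot":[0,0,0]},{"dp":[0,0,0],"delta_rot":[0,0,0]}]' 0 40
python3 -m handwheel '[{"dp":[0,0,-0.01],"delta_rot":[0,0,0]},{"dp":[0,0,-0.03],"delta_rot":[0,0,0]},{"dp":[0,0,-0.07],"delta_rot":[0,0,0]},{"dp":[0,0,-0.12],"delta_rot":[0,0,0]},{"dp":[0.03,-0.004,-0.16],"delta_rot":[0,0,0]},{"dp":[0.08,-0.008,-0.16],"delta_rot":[0,0,0]},{"dp":[0.13,-0.012,-0.16],"delta_rot":[0,0,0]},{"dp":[0.18,-0.017,-0.16],"delta_rot":[0,0,0]},{"dp":[0.22,-0.017,-0.15],"delta_rot":[0,0,0]},{"dp":[0.22,-0.017,-0.13],"delta_rot":[0,0,0]},{"dp":[0.22,-0.017,-0.13],"delta_rot":[0,0,0]}]'
python3 - <<'E'
from h import *
rel([.4765,.2334,.079],-.0164)
E
```

```text
clock: 43.12
tcp_pos: [0.4902, -0.0276, 0.0246]
orientation: [-2.244, -2.198, 0.001]
contact_force: [-0.5, -0.2, 0.2]
grip_width: 0.0681
gripper_force: 0.0
clock: 43.62
tcp_pos: [0.4908, -0.0274, 0.0256]
orientation: [2.243, 2.198, 0.001]
contact_force: [-1.7, -0.6, 6.2]
grip_width: 0.0493
gripper_force: 42.6
clock: 45.0
tcp_pos: [0.4761, 0.1925, 0.1538]
orientation: [-2.241, -2.2, 0.005]
contact_force: [0.3, -0.6, -2.3]
grip_width: 0.0493
gripper_force: 42.2
dp [ 0.041  -0.0002  0.0747]
 turn [-0.0032  0.0015 -0.0024] joint7 -0.842
 turn [2.3000e-03 5.0000e-03 3.1392e+00] joint7 -0.842
```

```bash
python3 -m handwheel '[{"dp":[0.02,0,0.02],"delta_rot":[0,0,0]},{"dp":[0.041,0,0.035],"delta_rot":[0,0,0]},{"dp":[0.041,0,0.055],"delta_rot":[0,0,0]},{"dp":[0.041,0,0.069],"delta_rot":[0,0,0]},{"dp":[0.041,0,0.075],"delta_rot":[0,0,0]},{"dp":[0.041,0,0.078],"delta_rot":[0,0,0]},{"dp":[0.041,0,0.078],"delta_rot":[0,0,0]}]'
python3 -m handwheel '[{"dp":[0,0,0.0005],"delta_rot":[0,0,0]},{"dp":[0,0,0.001],"delta_rot":[0,0,0]},{"dp":[0,0,0.001],"delta_rot":[0,0,0]}]'
```

```text
clock: 45.88
tcp_pos: [0.4787, 0.2337, 0.077]
orientation: [2.244, 2.198, 0.0]
contact_force: [-0.5, 0.5, -2.3]
grip_width: 0.0492
gripper_force: 42.3
clock: 46.25
tcp_pos: [0.4785, 0.234, 0.0759]
orientation: [2.243, 2.199, 0.0]
contact_force: [-0.2, -0.2, -1.6]
grip_width: 0.049
gripper_force: 42.3
```

```bash
python3 -m handwheel '[{"dp":[0,0,0],"delta_rot":[0,0,0]},{"dp":[0,0,0],"delta_rot":[0,0,0]},{"dp":[0,0,0],"delta_rot":[0,0,0]},{"dp":[0,0,-0.03],"delta_rot":[0,0,0]},{"dp":[0,0,-0.08],"delta_rot":[0,0,0]},{"dp":[-0.04,0,-0.12],"delta_rot":[0,0,0]},{"dp":[-0.09,0,-0.16],"delta_rot":[0,0,0]},{"dp":[-0.14,0,-0.2],"delta_rot":[0,0,0]},{"dp":[-0.18,0,-0.24],"delta_rot":[0,0,0]},{"dp":[-0.22,0,-0.28],"delta_rot":[0,0,0]},{"dp":[-0.26,0,-0.31],"delta_rot":[0,0,0]},{"dp":[-0.28,0,-0.31],"delta_rot":[0,0,0]}]' 0.8
python3 - <<'E'
from h import *
p,Ro,o=st();print(p,Ro.as_rotvec())
f=vision.grab_frame("top");b=f["img"].astype(int)
g=((b[:,:,2]-b[:,:,0])>60).astype(np.uint8);n,l,s,c=cv2.connectedComponentsWithStats(g)
for i in range(1,n):
    if s[i,4]>150:
        (cx,cy),wh,a=cv2.minAreaRect(np.argwhere(l==i)[:,::-1].astype(np.float32));print(s[i].tolist(),onz(f,[(cx,cy)],.095).round(3),np.round(wh,1),round(a,1))
# handle: bright pixels beyond lid in top view
print("handle px",proj(f,[[.547,.407,.344],[.487,.413,.344],[.607,.401,.344]]).round(1).tolist())
rel([.547,.407,.40],-.104+np.pi/2)
E
```

```text
clock: 47.75
tcp_pos: [0.4737, -0.0483, 0.3884]
orientation: [2.244, 2.192, 0.004]
contact_force: [0.4, 0.9, -0.7]
grip_width: 0.0686
gripper_force: 0.0
[ 0.47371153 -0.04833489  0.38843147] [2.24396892 2.19231465 0.00358264]
[231, 97, 25, 40, 502] [[0.825 0.068 0.095]] [23.3 39.3] 5.2
[345, 117, 8, 28, 159] [[ 0.789 -0.23   0.095]] [27.3  6. ] 83.7
[474, 146, 23, 22, 285] [[ 0.72  -0.6    0.095]] [16.4 17.6] 53.1
[164, 169, 39, 23, 633] [[0.641 0.229 0.095]] [37.1 19.1] 6.8
[161, 198, 39, 22, 641] [[0.561 0.234 0.095]] [37.5 18.9] 5.7
[256, 221, 28, 34, 766] [[ 0.487 -0.011  0.095]] [33.3 26.6] 87.8
[160, 229, 39, 21, 644] [[0.479 0.233 0.095]] [37.8 19.1] 2.2
[0, 240, 8, 35, 185] [[0.425 0.696 0.095]] [34.  7.] 90.0
[445, 315, 30, 25, 662] [[ 0.267 -0.505  0.095]] [30.  22.4] 5.0
[481, 332, 25, 31, 670] [[ 0.22  -0.588  0.095]] [31.4 22.7] 86.4
handle px [[75.9, 202.8], [70.7, 231.5], [80.9, 174.6]]
dp [ 0.4593  0.0622 -0.0139]
 turn [ 2.0000e-04  3.3000e-03 -1.4924e+00] joint7 -0.089
 turn [ 3.3000e-03 -2.0000e-04  1.6492e+00] joint7 -0.089
```

All three moulds lie flat on the hearth, well inside the lid's footprint. Now I go to the handle to close the lid.

```bash
python3 -m handwheel '[{"dp":[0.03,0,-0.015],"delta_rot":[0,0,-0.17]},{"dp":[0.07,0.01,-0.015],"delta_rot":[0,0,-0.34]},{"dp":[0.11,0.01,-0.015],"delta_rot":[0,0,-0.51]},{"dp":[0.15,0.02,-0.015],"delta_rot":[0,0,-0.68]},{"dp":[0.19,0.025,-0.015],"delta_rot":[0,0,-0.85]},{"dp":[0.23,0.03,-0.015],"delta_rot":[0,0,-1.02]},{"dp":[0.27,0.035,-0.015],"delta_rot":[0,0,-1.19]},{"dp":[0.31,0.04,-0.015],"delta_rot":[0,0,-1.36]},{"dp":[0.35,0.05,-0.015],"delta_rot":[0,0,-1.49]},{"dp":[0.4,0.06,-0.015],"delta_rot":[0,0,-1.49]},{"dp":[0.44,0.062,-0.015],"delta_rot":[0,0,-1.49]},{"dp":[0.459,0.062,-0.015],"delta_rot":[0,0,-1.49]}]' 0.5
python3 -m handwheel '[{"dp":[0,0,0],"delta_rot":[0,0,0]},{"dp":[0,0,0],"delta_rot":[0,0,0]}]'
python3 - <<'E'
from h import *
rel([.547,.407,.3265],-.104+np.pi/2)
E
```

```text
clock: 49.3
tcp_pos: [0.5422, 0.415, 0.3997]
orientation: [-0.152, -3.136, -0.001]
contact_force: [0.5, -0.4, -0.6]
grip_width: 0.0428
gripper_force: 0.0
clock: 49.55
tcp_pos: [0.544, 0.4111, 0.4006]
orientation: [-0.159, -3.138, 0.001]
contact_force: [0.4, 0.1, -0.1]
grip_width: 0.0429
gripper_force: 0.0
dp [-0.0034 -0.0038  0.0741]
 turn [-0.0007 -0.      0.0029] joint7 0.41
 turn [ 0.0000e+00 -1.0000e-03 -3.1387e+00] joint7 0.41
```

```bash
python3 -m handwheel '[{"dp":[-0.003,-0.003,0.03],"delta_rot":[0,0,0]},{"dp":[-0.003,-0.003,0.055],"delta_rot":[0,0,0]},{"dp":[-0.003,-0.003,0.074],"delta_rot":[0,0,0]},{"dp":[-0.003,-0.003,0.074],"delta_rot":[0,0,0]},{"dp":[-0.003,-0.003,0.074],"delta_rot":[0,0,0]}]'
python3 -m handwheel '[{"dp":[0,0,0],"delta_rot":[0,0,0]},{"dp":[0,0,0],"delta_rot":[0,0,0]},{"dp":[0,0,0],"delta_rot":[0,0,0]},{"dp":[0,0,0],"delta_rot":[0,0,0]},{"dp":[0,0,0],"delta_rot":[0,0,0]}]' 0 40
```

```text
clock: 50.18
tcp_pos: [0.547, 0.4086, 0.328]
orientation: [0.159, 3.137, 0.002]
contact_force: [0.5, 0.1, 0.4]
grip_width: 0.0429
gripper_force: 0.0
clock: 50.8
tcp_pos: [0.5468, 0.4084, 0.3278]
orientation: [0.159, 3.137, 0.0]
contact_force: [-1.3, -1.7, 5.8]
grip_width: 0.0102
gripper_force: 39.2
```

```bash
python3 -m handwheel '[{"dp":[0,-0.014,-0.003],"delta_rot":[0,0,0]},{"dp":[0,-0.032,-0.005],"delta_rot":[0,0,0]},{"dp":[0,-0.05,-0.007],"delta_rot":[0,0,0]},{"dp":[0,-0.068,-0.008],"delta_rot":[0,0,0]},{"dp":[0,-0.086,-0.007],"delta_rot":[0,0,0]},{"dp":[0,-0.104,-0.005],"delta_rot":[0,0,0]},{"dp":[0,-0.122,-0.002],"delta_rot":[0,0,0]},{"dp":[0,-0.139,0.002],"delta_rot":[0,0,0]},{"dp":[0,-0.156,0.008],"delta_rot":[0,0,0]},{"dp":[0,-0.173,0.014],"delta_rot":[0,0,0]},{"dp":[0,-0.189,0.022],"delta_rot":[0,0,0]},{"dp":[0,-0.205,0.03],"delta_rot":[0,0,0]}]'
```

```text
clock: 52.3
tcp_pos: [0.5251, 0.2054, 0.2972]
orientation: [-0.156, -3.137, -0.003]
contact_force: [-3.8, 1.7, 8.6]
grip_width: 0.0103
gripper_force: 43.6
```

```bash
python3 -m handwheel '[{"dp":[0,-0.015,0.01],"delta_rot":[0,0,0]},{"dp":[0,-0.03,0.02],"delta_rot":[0,0,0]},{"dp":[0,-0.044,0.032],"delta_rot":[0,0,0]},{"dp":[0,-0.057,0.044],"delta_rot":[0,0,0]},{"dp":[0,-0.069,0.057],"delta_rot":[0,0,0]},{"dp":[0,-0.081,0.071],"delta_rot":[0,0,0]},{"dp":[0,-0.091,0.086],"delta_rot":[0,0,0]},{"dp":[0,-0.101,0.101],"delta_rot":[0,0,0]},{"dp":[0,-0.109,0.117],"delta_rot":[0,0,0]},{"dp":[0,-0.116,0.133],"delta_rot":[0,0,0]},{"dp":[0,-0.123,0.15],"delta_rot":[0,0,0]},{"dp":[0,-0.127,0.16],"delta_rot":[0,0,0]}]'
python3 -m handwheel '[{"dp":[0,0,0],"delta_rot":[0,0,0]},{"dp":[0,0,0],"delta_rot":[0,0,0]}]'
python3 - <<'E'
from h import *
rel([.5121,.0767,.1284])
E
```

```text
clock: 53.8
tcp_pos: [0.5122, 0.0787, 0.1354]
orientation: [-0.157, -3.136, -0.003]
contact_force: [-4.1, 4.6, 1.3]
grip_width: 0.0102
gripper_force: 43.1
clock: 54.05
tcp_pos: [0.5121, 0.0786, 0.1355]
orientation: [-0.157, -3.136, -0.002]
contact_force: [-2.3, 4.8, -7.8]
grip_width: 0.0103
gripper_force: 42.2
dp [-0.0002 -0.0019  0.0071]
```

```bash
python3 -m handwheel '[{"dp":[0,-0.001,0.003],"delta_rot":[0,0,0]},{"dp":[0,-0.002,0.006],"delta_rot":[0,0,0]},{"dp":[0,-0.002,0.0075],"delta_rot":[0,0,0]},{"dp":[0,-0.002,0.0085],"delta_rot":[0,0,0]},{"dp":[0,-0.002,0.0085],"delta_rot":[0,0,0]}]'
```

```text
clock: 54.68
tcp_pos: [0.512, 0.0768, 0.1288]
orientation: [-0.157, -3.136, 0.001]
contact_force: [-9.4, 1.7, 11.9]
grip_width: 0.0103
gripper_force: 44.1
```

The lid is down on its stop. Next I release it and go to the catch.

```bash
python3 -m handwheel '[{"dp":[0,0,0],"delta_rot":[0,0,0]},{"dp":[0,0,0],"delta_rot":[0,0,0]},{"dp":[0,0,0],"delta_rot":[0,0,0]},{"dp":[0,0,-0.04],"delta_rot":[0,0,0]},{"dp":[0,0,-0.08],"delta_rot":[0,0,0]},{"dp":[0,0,-0.11],"delta_rot":[0,0,0.17]},{"dp":[-0.02,-0.02,-0.11],"delta_rot":[0,0,0.34]},{"dp":[-0.04,-0.04,-0.11],"delta_rot":[0,0,0.51]},{"dp":[-0.06,-0.06,-0.11],"delta_rot":[0,0,0.68]},{"dp":[-0.08,-0.075,-0.11],"delta_rot":[0,0,0.85]},{"dp":[-0.1,-0.085,-0.11],"delta_rot":[0,0,1.02]},{"dp":[-0.12,-0.085,-0.11],"delta_rot":[0,0,1.19]}]' 0.5
python3 -m handwheel '[{"dp":[0,0,0],"delta_rot":[0,0,0.18]},{"dp":[0,0,0],"delta_rot":[0,0,0.38]},{"dp":[0,0,0],"delta_rot":[0,0,0.38]}]'
python3 - <<'E'
from h import *
rel([.631,-.0197,.0437],-.104)
f=vision.grab_frame("wrist");b=f["img"].astype(int)
# catch tab end: bright grey pixels near projected position
c=proj(f,[[.631,-.0197,.064],[.629,-.037,.069]]);print(c)
x,y=c[1].astype(int);w=b[y-45:y+45,x-45:x+45];g=(w.min(2)>110).astype(np.uint8);n,l,s,cc=cv2.connectedComponentsWithStats(g)
for i in range(1,n):
    if s[i,4]>60: print((s[i,:2]+[x-45,y-45]).tolist(),s[i,2:].tolist(),(cc[i]+[x-45,y-45]).round(1),onz(f,[cc[i]+[x-45,y-45]],.069).round(4))
E
```

```text
clock: 56.18
tcp_pos: [0.6246, -0.0225, 0.238]
orientation: [1.899, 2.502, -0.001]
contact_force: [0.1, 0.7, 0.3]
grip_width: 0.0425
gripper_force: 0.0
clock: 56.55
tcp_pos: [0.624, -0.0207, 0.2382]
orientation: [2.328, 2.108, -0.0]
contact_force: [1.0, 0.7, 0.1]
grip_width: 0.0428
gripper_force: 0.0
dp [0.0018 0.0068 0.1945]
 turn [0.0002 0.0006 0.005 ] joint7 -0.398
 turn [-9.0000e-04  3.0000e-04 -3.1366e+00] joint7 -0.398
[[262.2895135  167.98821947]
 [262.01817613 185.70554823]]
[255, 140] [16, 42, 670] [262.5 160.4] [[ 0.6319 -0.0109  0.069 ]]
```

```bash
python3 -m handwheel '[{"dp":[0.002,0.0068,0.04],"delta_rot":[0,0,0.005]},{"dp":[0.002,0.0068,0.09],"delta_rot":[0,0,0.005]},{"dp":[0.002,0.0068,0.13],"delta_rot":[0,0,0.005]},{"dp":[0.002,0.0068,0.165],"delta_rot":[0,0,0.005]},{"dp":[0.002,0.0068,0.185],"delta_rot":[0,0,0.005]},{"dp":[0.002,0.0068,0.193],"delta_rot":[0,0,0.005]},{"dp":[0.002,0.0068,0.193],"delta_rot":[0,0,0.005]}]'
python3 -m handwheel '[{"dp":[0,0,0],"delta_rot":[0,0,0]},{"dp":[0,0,0],"delta_rot":[0,0,0]},{"dp":[0,0,0],"delta_rot":[0,0,0]},{"dp":[0,0,0],"delta_rot":[0,0,0]},{"dp":[0,0,0],"delta_rot":[0,0,0]}]' 0 25
```

```text
clock: 57.48
tcp_pos: [0.6313, -0.0192, 0.0458]
orientation: [2.334, 2.102, 0.001]
contact_force: [-0.2, -0.5, 0.1]
grip_width: 0.0426
gripper_force: 0.0
clock: 58.1
tcp_pos: [0.6308, -0.0194, 0.0455]
orientation: [2.335, 2.101, -0.0]
contact_force: [-2.5, -0.9, 3.1]
grip_width: 0.0152
gripper_force: 30.8
```

```bash
python3 -m handwheel '[{"dp":[0.002,0,-0.009],"delta_rot":[0,0,0]},{"dp":[0.006,0,-0.021],"delta_rot":[0,0,0]},{"dp":[0.012,0,-0.032],"delta_rot":[0,0,0]},{"dp":[0.019,0,-0.043],"delta_rot":[0,0,0]},{"dp":[0.027,0,-0.052],"delta_rot":[0,0,0]},{"dp":[0.036,0,-0.061],"delta_rot":[0,0,0]},{"dp":[0.046,0,-0.069],"delta_rot":[0,0,0]},{"dp":[0.057,0,-0.075],"delta_rot":[0,0,0]},{"dp":[0.069,0,-0.081],"delta_rot":[0,0,0]},{"dp":[0.081,0,-0.085],"delta_rot":[0,0,0]},{"dp":[0.091,0,-0.087],"delta_rot":[0,0,0]},{"dp":[0.094,0,-0.087],"delta_rot":[0,0,0]}]'
python3 -m handwheel '[{"dp":[0.001,0,0],"delta_rot":[0,0,0]},{"dp":[0.002,0,0],"delta_rot":[0,0,0]},{"dp":[0.002,0,0],"delta_rot":[0,0,0]}]'
```

```text
clock: 59.6
tcp_pos: [0.641, 0.0753, 0.1336]
orientation: [2.334, 2.102, 0.001]
contact_force: [-6.9, -5.8, 9.9]
grip_width: 0.0154
gripper_force: 32.9
clock: 59.98
tcp_pos: [0.641, 0.0764, 0.1336]
orientation: [2.335, 2.101, -0.0]
contact_force: [-6.7, -4.1, 8.2]
grip_width: 0.0154
gripper_force: 32.8
```

```bash
python3 -m handwheel '[{"dp":[0.002,0,0],"delta_rot":[0,0,0]},{"dp":[0.003,0,0],"delta_rot":[0,0,0]},{"dp":[0.003,0,0],"delta_rot":[0,0,0]}]'
python3 -m handwheel '[{"dp":[-0.003,0,0],"delta_rot":[0,0,0]},{"dp":[-0.003,0,0],"delta_rot":[0,0,0]},{"dp":[-0.003,0,0],"delta_rot":[0,0,0]},{"dp":[-0.003,0,0],"delta_rot":[0,0,0]},{"dp":[-0.003,0,-0.04],"delta_rot":[0,0,0]},{"dp":[-0.003,0,-0.09],"delta_rot":[0,0,0]},{"dp":[-0.003,0,-0.13],"delta_rot":[0,0,0]},{"dp":[-0.05,0,-0.14],"delta_rot":[0,0,0]},{"dp":[-0.1,0,-0.14],"delta_rot":[0,0,0]},{"dp":[-0.15,0,-0.14],"delta_rot":[0,0,0]},{"dp":[-0.2,0,-0.14],"delta_rot":[0,0,0]},{"dp":[-0.24,0,-0.14],"delta_rot":[0,0,0]}]' 0.5
python3 - <<'E'
from h import *
f=vision.grab_frame("top");b=f["img"].astype(int)
print("tab top expected",proj(f,[[.641,.0715,.165],[.6395,.053,.16]]).round(1).tolist())
# compare with the crop of the first tab picture
a=cv2.imread("pics/tab.png");a=cv2.resize(a,(80,60),interpolation=cv2.INTER_AREA);w=f["img"][147:207,198:278]
d=np.abs(a.astype(int)-w).max(2)[:45];print("diff px>60:",(d>60).sum(),np.argwhere(d>60)[:12].tolist())
g=((b[:,:,1]-b[:,:,2])>40)&((b[:,:,1]-b[:,:,0])>20);n,l,s,c=cv2.connectedComponentsWithStats(g.astype(np.uint8))
for i in range(1,n):
    if s[i,4]>100: print("green",s[i].tolist(),onz(f,[c[i]],.03).round(3))
for n in("top","scene"):
    f=vision.grab_frame(n);cv2.imwrite(f"pics/end_{n}.png",f["img"])
i0=cv2.resize(cv2.imread("pics/scene0.png"),(512,384),interpolation=cv2.INTER_AREA);d=np.abs(i0.astype(int)-f["img"]).max(2)[110:240,210:360];print("scene kiln diff",(d>60).sum(), np.argwhere(d>60).mean(0) if (d>60).any() else "")
E
```

```text
clock: 60.35
tcp_pos: [0.6414, 0.0794, 0.1339]
orientation: [2.334, 2.101, -0.0]
contact_force: [-6.6, -3.8, 9.4]
grip_width: 0.0153
gripper_force: 33.2
clock: 61.85
tcp_pos: [0.6157, -0.1619, 0.2722]
orientation: [2.336, 2.1, -0.0]
contact_force: [0.0, 0.5, -0.1]
grip_width: 0.0427
gripper_force: 0.0
tab top expected [[239.3, 176.4], [246.4, 177.5]]
diff px>60: 10 [[27, 39], [27, 40], [27, 43], [28, 39], [28, 43], [29, 43], [30, 43], [31, 43], [32, 43], [36, 35]]
green [342, 210, 29, 15, 300] [[ 0.552 -0.263  0.03 ]]
green [350, 245, 28, 15, 301] [[ 0.454 -0.283  0.03 ]]
scene kiln diff 6 [68.16666667 58.66666667]
```

```bash
python3 - <<'E'
from h import *
a=cv2.resize(cv2.imread("pics/tab.png"),(80,60),interpolation=cv2.INTER_AREA);w=cv2.imread("pics/end_top.png")[147:207,198:278]
print(a[26:34,34:47,1]);print(w[26:34,34:47,1])
E
```

```text
[[ 53  55  55  57  57  57  61  68  73  69  66  66  65]
 [ 43  42  45  55  56  70 128 186 176 135  70  59  50]
 [109  78  48  35  38  95 194 242 241 204  67  46  46]
 [214 179 116  53  51 110 206 246 247 215  74  44  47]
 [223 226 224 216 207 200 235 247 246 206  65  43  46]
 [223 230 232 234 232 233 247 250 240 164  55  44  46]
 [227 231 231 231 226 222 233 237 223 134  51  44  47]
 [233 234 234 233 226 186 132 130 124  82  48  45  46]]
[[ 57  57  57  57  58  56  57  59  66  65  65  66  66]
 [ 39  38  44  57  55 145 238 229 170  68  62  49  48]
 [ 98  65  43  38  49 159 246 245 229  89  61  45  46]
 [194 166  68  36  56 163 246 246 233  84  47  46  47]
 [225 227 230 230 223 212 247 247 231  60  47  46  47]
 [235 230 230 230 228 231 247 246 228  54  45  47  47]
 [236 231 231 231 226 222 244 244 226  67  45  46  47]
 [237 233 233 233 222 142 119 120 104  60  47  46  52]]
```

```bash
python3 -c "
from bench import r
print(r.hand_in())"
```

```text
the job is handed in; nothing more can be done
None
```

The job is handed in, with no score returned: both glass bars lie flat on the board, the emptied moulds are back on the hearth, and the lid is shut with the catch fastened; the last checks went by numbers because my 14 picture views were used up.

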